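Show the wooden house to the inspection camera

ROBOT

A 6-joint arm with a two-finger parallel gripper is mounted at the origin on the work surface. World frame = base frame: x ahead of the robot, y to its left, z up, the work surface at z = 0. Lengths are in m, angles in degrees, forces in N, time in s.
With the tool pointing down it reaches from about 0.4 to 0.825 m from the base axis. Payload 7 kg.
Tool frame: the origin (TCP) lies between the finger pads; the fingertips stand ctrl.tip_extent ahead of it and the grasp point (between the pads) lies 2 mm behind it (ctrl.tip_extent is the distance from the TCP to the fingertips, in m); z points along the fingers, y is the direction in which the jaws open and shut (so a half turn about z gives the same grasp; the last joint's range is limited). The gripper opens to 88 mm and grips with 3 to 60 N. Pads are 19 mm wide; open, the fingers measure 130 mm over their backs; the gripper's body (78 mm by 193 mm) begins 47 mm behind the grasp point.
Start: joints at [-51.446, 20.546, 0.682, 0, -70.136, -16.507], TCP at [0.253, -0.626, 0.244] pointing down, gripper open.
Joint ranges: [-176.03, 176.03], [-82.01, 121.73], [-58.28, 71.71], [-173.87, 95.51], [-174.79, -0.11], [-173.66, 173.66]. Speed limits (degrees/s): [136.94, 136.94, 172.46, 180, 180, 180].

INTERFACE

Orientations are given as [roll, pitch, yaw] about the fixed x, y, z axes, in that order (R = Rz(yaw) Ry(pitch) Rx(roll)).
In Python, from plant import ctrl gives the robot as it stands.
- The arm moves only by the shell command python3 -m handwheel 'ROWS' [OPENING]. ROWS is JSON, a list of rows, each a list of 6 numbers: the shift along the tool's x, y, z in m, then the turn, a rotation vector about the tool's x, y, z in rad. In form: [[dx, dy, dz, ax, ay, az], ...]. A call has 1 to 8 rows; each row is the pose to reach, as a shift and turn from the pose commanded when the call began, along the tool's axes at that moment; what a row does not reach only later rows make up. A row lasts 1/8 s, in which the tool goes at most 62.5 mm and 10.7 degrees, less where a joint would pass 70% of its speed; a pose out of reach is approached as far as the arm can. A call with a gripper value outside its range is refused whole. OPENING is the closure, from -1 (fully open) to 1 (shut), so that 0 is half open, set as the call begins (- or left out, the last holds). The fingers move at their own pace and stop on an object; the grip force is fixed at half the most. Time passes only in rows, so rows that repeat a pose let the fingers close. It gives the time, the measured TCP pose, the force and the opening at its end, in the units of the state.
- ctrl.get_obs(): the state, without advancing time (a new reading comes with each control period).
- ctrl.snapshot(name): name is "scene" or "side" or "wrist"; returns a dict with "img" (384x512x3 uint8, blue, green, red), "fx", "fy", "cx", "cy" (pixels), "distortion" ([k1, k2, p1, p2, k3] as OpenCV has them; the pictures are not rectified), "R" (3x3) and "t" (3): a world point X has camera coordinates R X + t. Camera axes: x right, y down, z forward; pixel columns grow to the right and rows downward; lengths in m; the calibration is good to about 2 mm. A picture is of the moment at which its call begins. There is no depth.
- ctrl.close_job(): hands the job in, once; it reports no verdict.
The state is a dict: "clock": time; "joint_pos": joint angles; "qvel": joint speeds; "tau": joint torques, N m; "tool_pos": TCP position; "orientation": TCP orientation; "force": force on the tool from outside, world axes, zero at the start; "moment": the same for the moment, N m; "opening": finger opening in m.
Only numpy, scipy, OpenCV 4.12 (cv2) and the standard library are available. Lean on these libraries where they do the work, as an engineer would, in place of code of your own. Each camera call takes 0.05 s, during which the arm holds its last target.

TASK

Take the little gabled house off its pin on the drying rack and hold it up to the inspection camera: door side square to the lens, roof uppermost in the camera's picture, the middle of the front wall on the lens axis 13 cm in front of the lens. Finish with the house held still there in the gripper; do not put it down or let go. Leave the other ornaments, the paint jar and the brush as they are and do not touch the camera or its stand.

Things in the scene. Friction and masses are not known exactly. Their poses are not given: they have to be found in the camera images.
- house: Plain wooden house, 80 g, the only square-built ornament. Walls 44 mm wide (y), 40 deep (x), 46 tall; pitched roof, ridge along x at 68, eaves 50 wide. Origin: centre of its underside, z up, +x out of the front (dark door, round gable window; back plain), which looks away from the robot within 40 deg of world +x. On any of the six used pins; side walls (y) flat and solid, good to pinch from above.
- house_front (a point): Middle of the house's front wall: 20 mm ahead (+x) of the house's origin, 30 mm above its underside, same axes as the house. This point belongs at the focus point.
- house_back (a point): The same point on the plain back wall, 40 mm behind (-x) house_front. Same axes as the house.
- rack: Drying rack of dark wooden slats, 290 x 290 x 14 mm, fixed on the table, yaw up to 12 deg; origin at the centre of its underside. 3 x 3 upright pins 100 mm apart along x and y, middle one at the origin, 6 mm thick, 22 mm above the slats; six carry ornaments, which stand on the slats (underside 14 mm above the table), the pin in a blind hole with 1.5 mm play: they come off straight up only.
- stand: Fixed inspection camera stand: grey base 170 x 140 x 14 mm, steel column 20 mm thick, 430 tall; origin on the table, 100 mm in front (-x) of the column's axis. A carriage on it holds the black camera with a 62 mm light ring round the lens, looking to the stand's -x (robot's side) and 23 to 37 deg down. Place, yaw, camera height and tilt vary from start to start and stay put. Not to be touched.
- lens (a point): Centre of the front of the lens. Axes: -x is the viewing direction (+x goes back into the camera), y level, z up in its picture. A house shown rightly has the same axes as this frame: its +x (front) along this +x, its +z (roof) along this +z.
- focus (a point): Focus point: on the lens axis 130 mm in front of the lens, in free air, 0.18 to 0.30 m above the table. Same axes as the lens.
- bauble: Ornament standing on another rack pin, not to be disturbed: white ball 54 mm across on a 20 mm neck, 75 mm tall. Origin at the centre of its underside.
- fir: Ornament standing on another rack pin, not to be disturbed: light wooden fir tree of three cones, 52 mm across, 76 mm tall. Origin at the centre of its underside.
- bell: Ornament standing on another rack pin, not to be disturbed: light wooden bell, 48 mm across, 69 mm tall. Origin at the centre of its underside.
- toadstool: Ornament standing on another rack pin, not to be disturbed: white toadstool with a 56 mm cap, 62 mm tall. Origin at the centre of its underside.
- snowman: Ornament standing on another rack pin, not to be disturbed: white snowman with hat, 44 mm across, 73 mm tall. Origin at the centre of its underside.
- paint_jar: Closed paint jar 48 mm across, 55 mm tall, standing on the table at the robot's right. Origin at the centre of its underside. Leave alone.
- brush: Thin paint brush 190 mm long, 7 mm thick, origin at the middle of its underside, lying on the table between rack and camera. Leave alone.
Things that resemble listed ones, but are neither listed nor needed, are in the scene too. Leave any green look-alike of the house alone.

How it is judged:
By the outcome, as a careful person would: the job done as asked, in the order asked, and still so for the second after the job is handed in, while the arm keeps its last pose, push and grip.
It also fails if it takes over 32 s, if anything falls off the work surface, if the arm or the gripper's body presses on something with over 40 N, if the wrist force passes 120 N, or if a joint passes its speed limit or range.

## Working session

There is one attempt and no reset: what is moved stays moved. The work goes in short steps, Python scripts to look and compute and a shell command to move; the robot and the scene stay as the last step left them, time stands still between calls to the robot, and variables do not carry over. Pictures are saved under pics/ and viewed, and the job is handed in when it is done.

```bash
ls; mkdir -p pics; python3 - <<'E'
from plant import ctrl
import cv2
o=ctrl.get_obs();print(o);print(ctrl.tip_extent)
for n in ["scene","side","wrist"]:
    s=ctrl.snapshot(n);cv2.imwrite(f"pics/{n}0.png",s["img"])
    print(n,s["fx"],s["fy"],s["cx"],s["cy"],s["distortion"],s["R"],s["t"])
E
```

```text
pics
{'clock': 0.0, 'joint_pos': array([-5.14453571e+01,  2.05904824e+01,  6.34032566e-01, -2.08116272e-02,
       -7.01364429e+01, -1.65055262e+01]), 'qvel': array([-0.00363363, -0.12441299,  0.0027139 ,  0.00273103, -0.05347228,
        0.00025477]), 'tau': array([ 1.65613937e-04, -5.82705331e+01,  2.93054688e+01,  6.99694991e+00,
        6.84364364e-03, -2.40360650e-04]), 'tool_pos': array([ 0.2531858 , -0.62521429,  0.24263322]), 'orientation': array([ 1.79905376e+02, -7.63603744e-03, -1.57957964e+02]), 'force': array([0.6344531 , 0.39986244, 0.26900303]), 'moment': array([ 0.01550201, -0.04131775,  0.02867139]), 'opening': 0.08735463924303202}
0.017
scene 482.4527618287152 482.4527618287152 248.90913384149675 188.64527988653643 [-0.12572275  0.          0.          0.          0.        ] [[-0.02278049  0.99972592  0.00539696]
 [ 0.57364589  0.01749239 -0.81891661]
 [-0.81878657 -0.01555938 -0.57388715]] [ 0.0358952  -0.15051507  1.70680396]
side 371.14512243449576 371.14512243449576 250.55685333786025 195.17296799001403 [-0.08170198  0.          0.          0.          0.        ] [[-0.90928887 -0.41605815  0.00945344]
 [-0.21138338  0.44216969 -0.87166681]
 [ 0.35848406 -0.79459523 -0.49000775]] [0.52580507 0.28781486 0.77983521]
wrist 316.4019671966043 316.4019671966043 253.88663025514458 192.77811808237863 [-0.00620624  0.          0.          0.          0.        ] [[-0.3750837   0.92698654  0.00285804]
 [ 0.89732277  0.36230372  0.25208699]
 [ 0.23264577  0.09711831 -0.96770036]] [ 0.67348251 -0.03228111  0.39122552]
```

View pics/scene0.png

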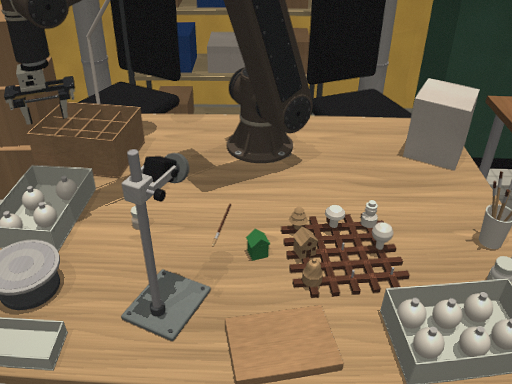

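View pics/side0.png

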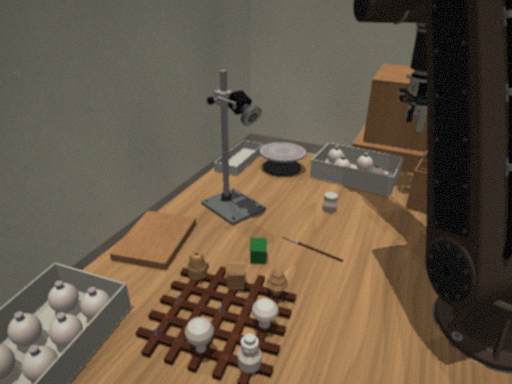

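View pics/wrist0.png

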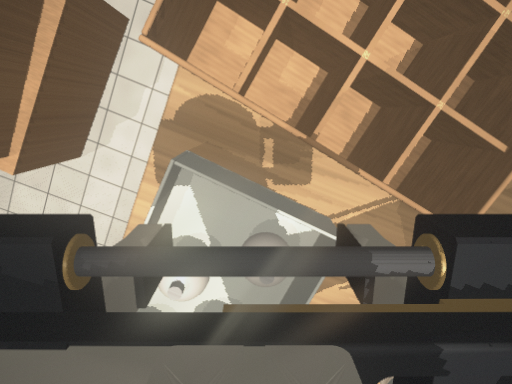

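Scene: the plain wooden house is at about (304,243) on the rack. Possible confusions are the green house at (258,243), the fir at (298,215) and the bell at (313,270). In the side view the house is at (236,276) and the green one at (258,250). The stand is at scene (150,240) with its lens ring at (177,167). I'll crop these closer.

```bash
python3 - <<'E'
import cv2,numpy as np
a=cv2.imread("pics/scene0.png");b=cv2.imread("pics/side0.png")
f=lambda i,x,y,w,h,s:cv2.resize(i[y:y+h,x:x+w],None,fx=s,fy=s,interpolation=cv2.INTER_CUBIC)
cv2.imwrite("pics/c1.png",f(a,240,190,170,110,4.7))
cv2.imwrite("pics/c2.png",np.hstack([f(a,120,140,90,70,4.4),f(b,200,60,90,70,4.4)]))
cv2.imwrite("pics/c3.png",f(b,140,225,160,120,5))
E
```

```text
(no output)
```

View pics/c1.png

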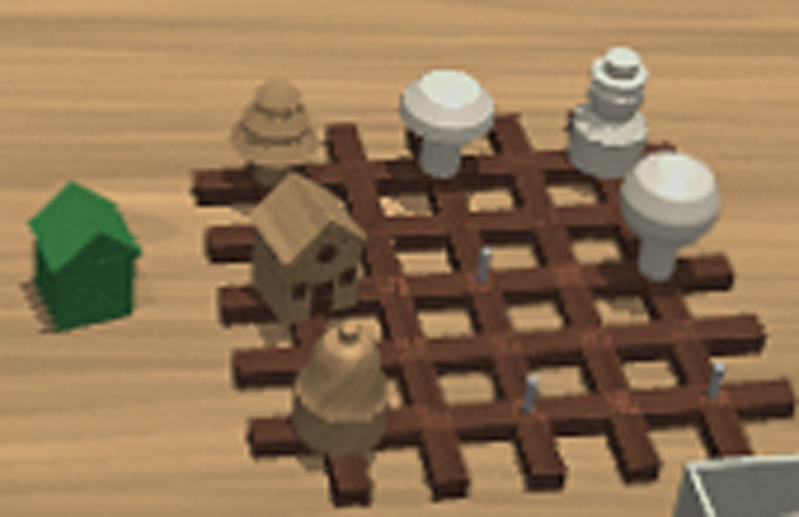

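View pics/c2.png

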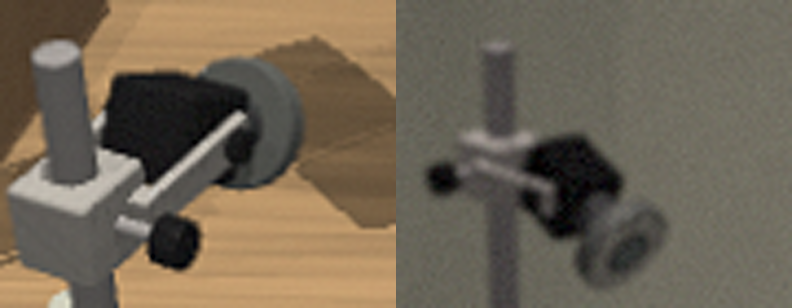

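View pics/c3.png

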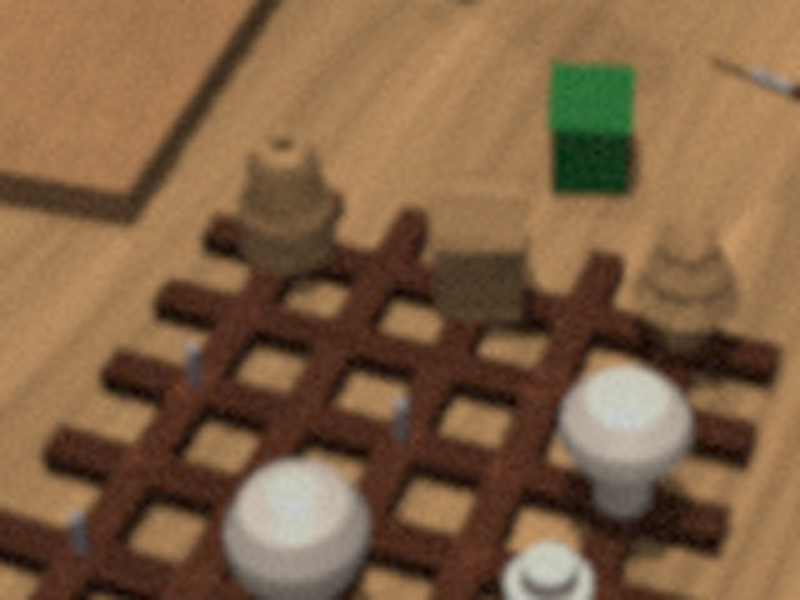

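The close crop confirms the choice. The unpainted gabled house with door and round window is at (304,243) on the rack's middle-row pin in the −y column, with the fir towards the robot and the bell beyond it. The green house stands on the table and stays alone. Next I'll enlarge the stand base and the rack for pixel picks.

```bash
python3 - <<'E'
import cv2,numpy as np
a=cv2.imread("pics/scene0.png");b=cv2.imread("pics/side0.png")
def f(i,x,y,w,h,s,n):
    c=cv2.resize(i[y:y+h,x:x+w],None,fx=s,fy=s,interpolation=cv2.INTER_CUBIC)
    for k in range(0,w,10): cv2.putText(c,str(x+k),(int((k+.5)*s),8),0,.3,(0,0,255)); cv2.line(c,(int((k+.5)*s),10),(int((k+.5)*s),16),(0,0,255))
    for k in range(0,h,10): cv2.putText(c,str(y+k),(0,int((k+.5)*s)),0,.3,(0,0,255)); cv2.line(c,(20,int((k+.5)*s)),(26,int((k+.5)*s)),(0,0,255))
    cv2.imwrite(f"pics/{n}.png",c)
f(a,115,265,100,75,8,"d1"); f(b,195,180,80,50,10,"d2"); f(a,275,205,100,75,8,"d3"); f(a,325,250,90,50,8,"d3b");f(b,140,250,160,110,5,"d4")
f(a,285,220,45,40,14,"d5")
E
```

```text
(no output)
```

View pics/d1.png

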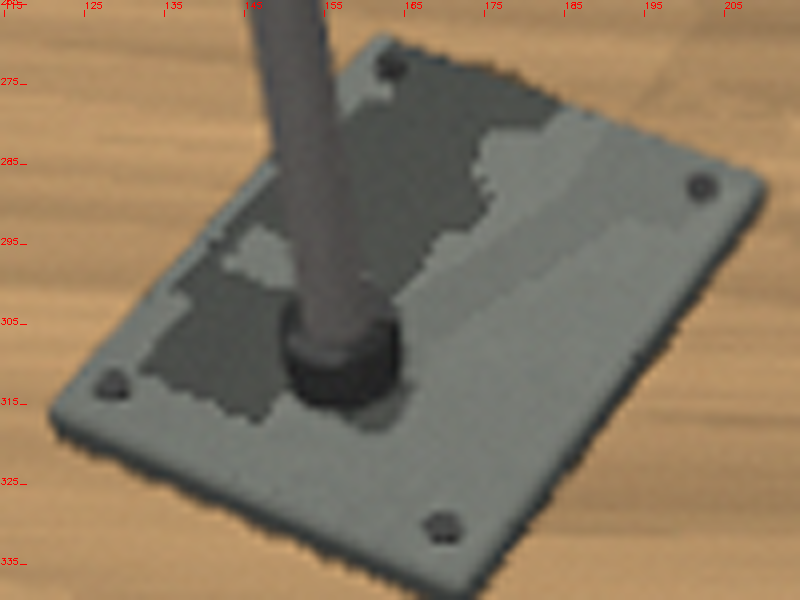

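View pics/d2.png

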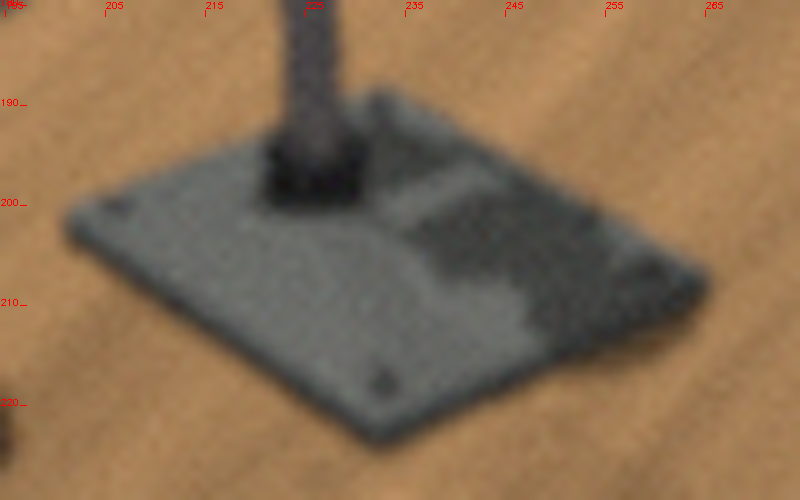

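View pics/d3.png

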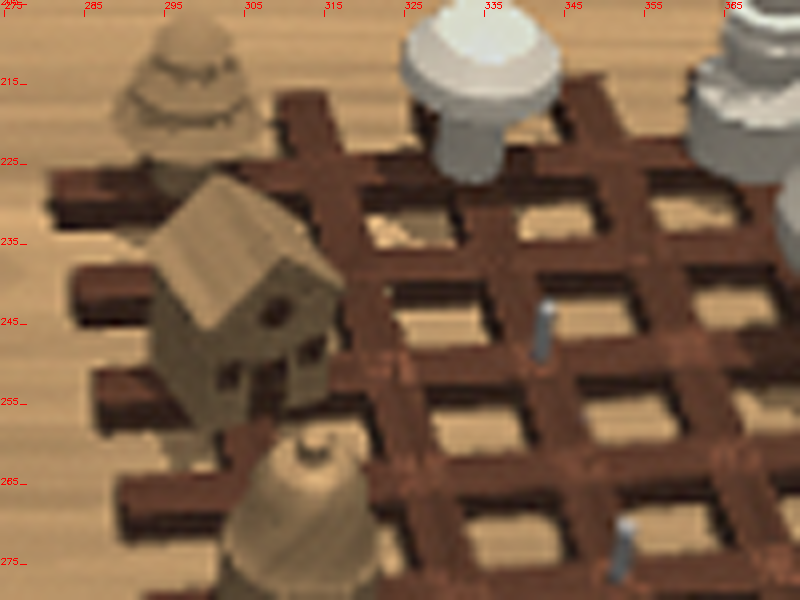

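View pics/d3b.png

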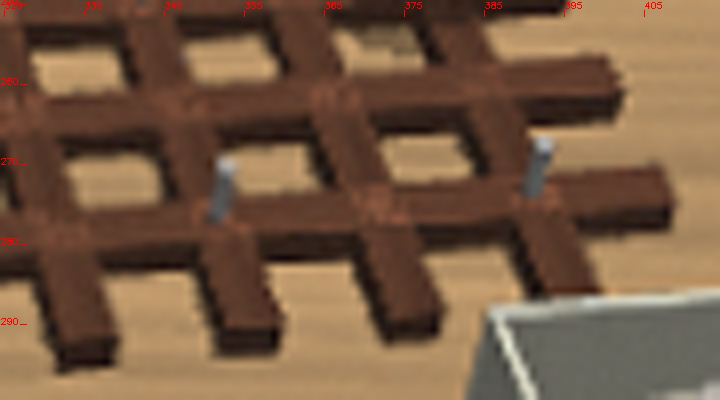

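View pics/d4.png

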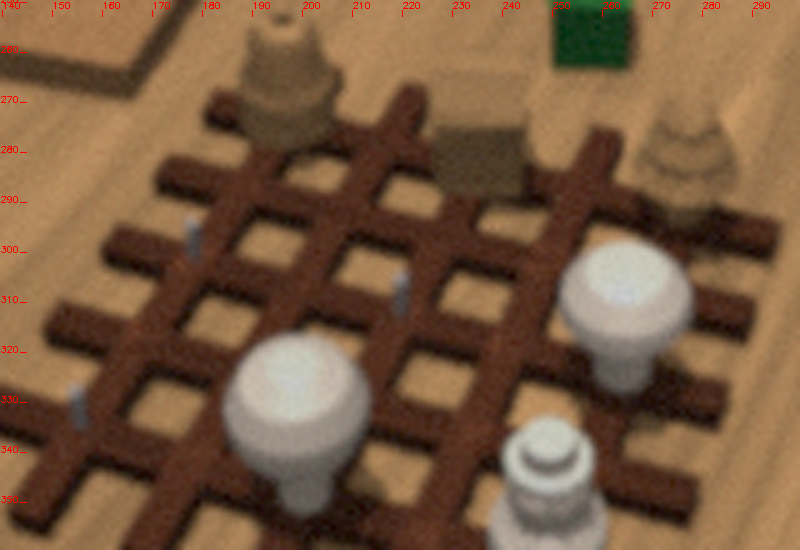

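View pics/d5.png

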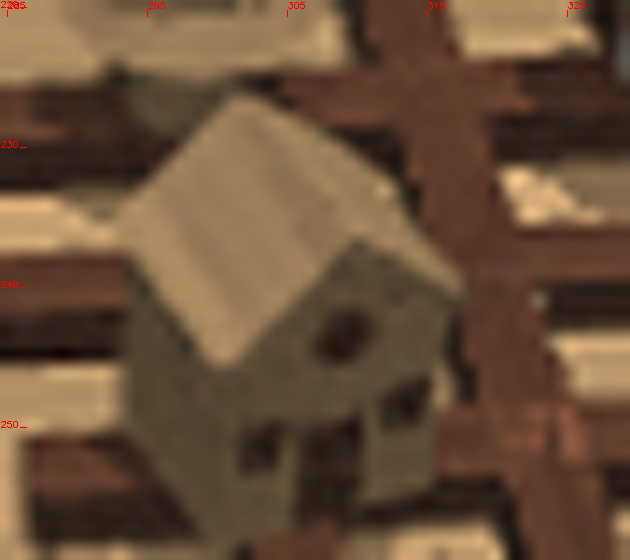

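```bash
cat > h.py <<'E'
import numpy as np,cv2
from scipy.optimize import least_squares
SC=dict(K=np.array([[482.4527618,0,248.909134],[0,482.4527618,188.64528],[0,0,1]]),d=np.array([-0.12572275,0,0,0,0]),R=np.array([[-0.02278049,0.99972592,0.00539696],[0.57364589,0.01749239,-0.81891661],[-0.81878657,-0.01555938,-0.57388715]]),t=np.array([0.0358952,-0.15051507,1.70680396]))
SI=dict(K=np.array([[371.145122,0,250.55685],[0,371.145122,195.172968],[0,0,1]]),d=np.array([-0.08170198,0,0,0,0]),R=np.array([[-0.90928887,-0.41605815,0.00945344],[-0.21138338,0.44216969,-0.87166681],[0.35848406,-0.79459523,-0.49000775]]),t=np.array([0.52580507,0.28781486,0.77983521]))
def cam(s): return dict(K=np.array([[s["fx"],0,s["cx"]],[0,s["fy"],s["cy"]],[0,0,1]]),d=np.array(s["distortion"],float),R=np.array(s["R"]),t=np.array(s["t"]))
def proj(c,X): return cv2.projectPoints(np.asarray(X,float).reshape(-1,3),cv2.Rodrigues(c["R"])[0],c["t"],c["K"],c["d"])[0].reshape(-1,2)
def ray(c,uv):
    n=cv2.undistortPoints(np.asarray(uv,float).reshape(-1,1,2),c["K"],c["d"]).reshape(-1,2)
    d=np.c_[n,np.ones(len(n))]@c["R"]; return -c["R"].T@c["t"],d/np.linalg.norm(d,axis=1)[:,None]
def plane(c,uv,z):
    o,d=ray(c,uv); return o+d*((z-o[2])/d[:,2])[:,None]
def tri(obs): # [(cam,uv)]
    A=np.zeros((3,3));b=np.zeros(3)
    for c,uv in obs:
        o,d=ray(c,uv);P=np.eye(3)-np.outer(d[0],d[0]);A+=P;b+=P@o
    X=np.linalg.solve(A,b); return X,[proj(c,X)[0]-uv for c,uv in obs]
def T2(p,L):
    L=np.asarray(L,float);c,s=np.cos(p[2]),np.sin(p[2])
    return np.c_[L[:,0]*c-L[:,1]*s+p[0],L[:,0]*s+L[:,1]*c+p[1],L[:,2]]
def fit(L,obs,p0): # obs list of (cam, idx, uv)
    def r(p):
        W=T2(p,L); return np.concatenate([(proj(c,W[i])-np.array(uv)).ravel() for c,i,uv in obs])
    q=least_squares(r,p0,loss='soft_l1'); return q.x,r(q.x).reshape(-1,2).round(1)
E
python3 - <<'E'
from h import *
np.set_printoptions(suppress=True,precision=4)
pins=[[0,0,.036],[.1,0,.036],[.1,.1,.036]]
sc=[(343,242.75),(352.75,270),(392.4,267.9)];si=[(219.9,304.7),(178.1,293.9),(154.7,327.5)]
print(plane(SC,sc,.036)[:,:2],plane(SI,si,.036)[:,:2])
p,r=fit(pins,[(SC,[0,1,2],sc),(SI,[0,1,2],si)],[.55,.1,0]);print("rack",p,np.degrees(p[2]),r.tolist())
hp=T2(p,[[0,-.1,.014]])[0];print("house pin",hp)
print("ridge",plane(SC,[(301.6,226.3),(310.1,236.6)],.082))
w=plane(SC,[(299.9,258.4),(315.7,254.5)],.014);print("front bottom",w, np.linalg.norm(w[1]-w[0]))
rd=plane(SC,[(301.6,226.3),(310.1,236.6)],.082);d=rd[1]-rd[0];print("yaw ridge",np.degrees(np.arctan2(d[1],d[0])),np.linalg.norm(d),rd.mean(0))
d=w[1]-w[0];print("yaw front",np.degrees(np.arctan2(-d[0],d[1])))
e=plane(SC,[(300.6,245.8),(317.5,240.2)],.057);d=e[1]-e[0];print("eave front",np.degrees(np.arctan2(-d[0],d[1])),np.linalg.norm(d))
# stand base
s=[(162.6,269.1),(210.25,287),(172,339.2),(121,316.4)]
t=[(265.3,207.8),(232.3,223),(201.3,201.3),(232.3,188.5)]
print(plane(SC,s,.014)[:,:2],plane(SI,t,.014)[:,:2])
E
```

```text
[[0.5497 0.2185]
 [0.6486 0.229 ]
 [0.6401 0.3279]] [[0.5525 0.2151]
 [0.6516 0.2267]
 [0.6406 0.3266]]
rack [0.5513 0.2172 0.1058] 6.06062863698343 [[-0.4, 0.4], [-0.4, 0.6], [-0.3, 0.0], [-0.0, 0.8], [0.0, 0.4], [-0.0, 0.3]]
house pin [0.5619 0.1178 0.014 ]
ridge [[0.5417 0.109  0.082 ]
 [0.581  0.1273 0.082 ]]
front bottom [[0.587  0.1065 0.014 ]
 [0.5716 0.148  0.014 ]] 0.044220459544574715
yaw ridge 25.047815047164107 0.043391352274663 [0.5614 0.1182 0.082 ]
yaw front 20.382984983431143
eave front 26.667775635050628 0.04923699568071774
[[ 0.6357 -0.2346]
 [ 0.6914 -0.1117]
 [ 0.8457 -0.1802]
 [ 0.7889 -0.3037]] [[ 0.632  -0.2302]
 [ 0.6873 -0.1073]
 [ 0.8372 -0.1777]
 [ 0.7858 -0.3003]]
```

```bash
python3 - <<'E'
from h import *
from scipy.spatial.transform import Rotation as Ro
np.set_printoptions(suppress=True,precision=4)
Rw=np.array([[-0.3750837,0.92698654,0.00285804],[0.89732277,0.36230372,0.25208699],[0.23264577,0.09711831,-0.96770036]]);tw=np.array([0.67348251,-0.03228111,0.39122552])
C=-Rw.T@tw
Rt=Ro.from_euler('xyz',[179.905,-.0076,-157.958],degrees=True).as_matrix()
print("wristcam in tool",Rt.T@(C-[.25319,-.62521,.24263]),"axes(cols x,y,z)",Rt.T@Rw.T)
print("green",plane(SC,[(256,259)],0.0))
# lens ring rough: scene ring front face centre ~ , side lens centre
a=120+260/4.4,140+122/4.4; b=200+(622-396)/4.4,60+245/4.4
print(a,b); print("lens rough",tri([(SC,a),(SI,b)]))
print("column top",tri([(SC,(120+57/4.4,140+52/4.4)),(SI,(200+(497-396)/4.4,60+44/4.4))]))
E
```

```text
wristcam in tool [ 0.0676  0.0002 -0.1422] axes(cols x,y,z) [[-0.0002 -0.9677 -0.2522]
 [ 1.     -0.0005  0.0011]
 [-0.0012 -0.2522  0.9677]]
green [[ 0.5772 -0.0046  0.    ]]
(179.0909090909091, 167.72727272727272) (251.36363636363637, 115.68181818181819)
lens rough (array([ 0.657 , -0.1665,  0.3276]), [array([-0.5162, -1.0203]), array([-0.5035,  0.7247])])
column top (array([ 0.7695, -0.223 ,  0.4295]), [array([-0.127 , -0.2913]), array([-0.0995,  0.1755])])
```

```bash
cat >> h.py <<'E'
from scipy.spatial.transform import Rotation as Ro
def toolR(yaw,tilt): # house/lens-like yaw (deg) of forward dir; tilt = tool z tipped forward from down
    a,b=np.radians(yaw),np.radians(tilt);f=np.array([np.cos(a),np.sin(a),0]);u=np.array([0,0,1.])
    z=np.sin(b)*f-np.cos(b)*u; x=-np.cos(b)*f-np.sin(b)*u
    return np.c_[x,np.cross(z,x),z]
def rel(P,R):
    from plant import ctrl
    o=ctrl.get_obs();R0=Ro.from_euler('xyz',o["orientation"],degrees=True).as_matrix();p0=o["tool_pos"]
    s=R0.T@(np.asarray(P)-p0);w=Ro.from_matrix(R0.T@R).as_rotvec()
    print("shift",s.round(4),np.linalg.norm(s).round(3),"rot",w.round(4),np.degrees(np.linalg.norm(w)).round(1))
E
python3 - <<'E'
from h import *
rel([.5326,-.1104,.368],toolR(-24.3,50))
E
```

```text
shift [-0.4522  0.3726 -0.1247] 0.599 rot [ 0.3534 -0.824   0.7553] 67.2
```

```bash
python3 -m handwheel '[[-0.04,0.034,-0.011,0.03,-0.075,0.07],[-0.08,0.067,-0.022,0.06,-0.15,0.137],[-0.123,0.1,-0.034,0.095,-0.225,0.205],[-0.164,0.135,-0.045,0.13,-0.3,0.275],[-0.205,0.17,-0.057,0.16,-0.375,0.34],[-0.247,0.203,-0.068,0.19,-0.45,0.41],[-0.288,0.237,-0.08,0.22,-0.525,0.48],[-0.33,0.271,-0.091,0.26,-0.6,0.55]]' -1
python3 - <<'E'
from h import *
rel([.5326,-.1104,.368],toolR(-24.3,50))
from plant import ctrl;print(ctrl.get_obs()["joint_pos"])
E
```

```text
clock: 1.15
tool_pos: [0.4385, -0.2868, 0.3281]
orientation: [-173.7, 33.4, 173.2]
force: [0.7, -1.5, -0.2]
opening: 0.0875
shift [-0.0827  0.1859 -0.0139] 0.204 rot [ 0.0951 -0.2741  0.2444] 21.7
[ -7.75433746 -15.93326389 -38.97892674  10.40427167 -33.91467627
 -97.8367499 ]
```

```bash
python3 -m handwheel '[[-0.02,0.046,-0.003,0.025,-0.07,0.06],[-0.04,0.092,-0.007,0.05,-0.14,0.12],[-0.06,0.138,-0.01,0.075,-0.21,0.18],[-0.08,0.18,-0.012,0.09,-0.27,0.24],[-0.08,0.18,-0.012,0.09,-0.27,0.24],[-0.08,0.18,-0.012,0.09,-0.27,0.24]]'
python3 - <<'E'
from h import *
from plant import ctrl;print(ctrl.get_obs()["joint_pos"],ctrl.get_obs()["clock"])
s=ctrl.snapshot("wrist");cv2.imwrite("pics/w1.png",s["img"]);import pickle;pickle.dump(cam(s),open("w1.pkl","wb"))
E
```

```text
clock: 1.9
tool_pos: [0.5084, -0.143, 0.3795]
orientation: [-179.8, 47.5, 159.1]
force: [-0.8, -0.4, -0.2]
opening: 0.088
[   7.43055109  -21.97363649  -58.18593608   65.27017232  -22.84916832
 -173.46935348] 1.9
```

View pics/w1.png

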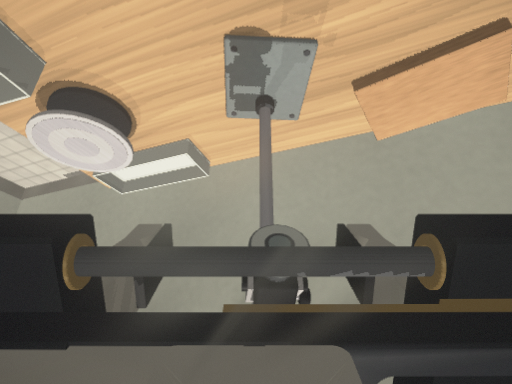

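The wrist view is upside-down. The stand base is at the top (270,80), and the lens ring at about (280,247) is partly hidden by the gripper's cross bar. Joints 3 and 6 are also near their limits here. I'll enlarge it before deciding on a different view.

```bash
python3 - <<'E'
import cv2
a=cv2.imread("pics/w1.png")[215:315,220:340]
cv2.imwrite("pics/w1c.png",cv2.resize(a,None,fx=6,fy=6,interpolation=cv2.INTER_CUBIC))
E
```

```text
(no output)
```

View pics/w1c.png

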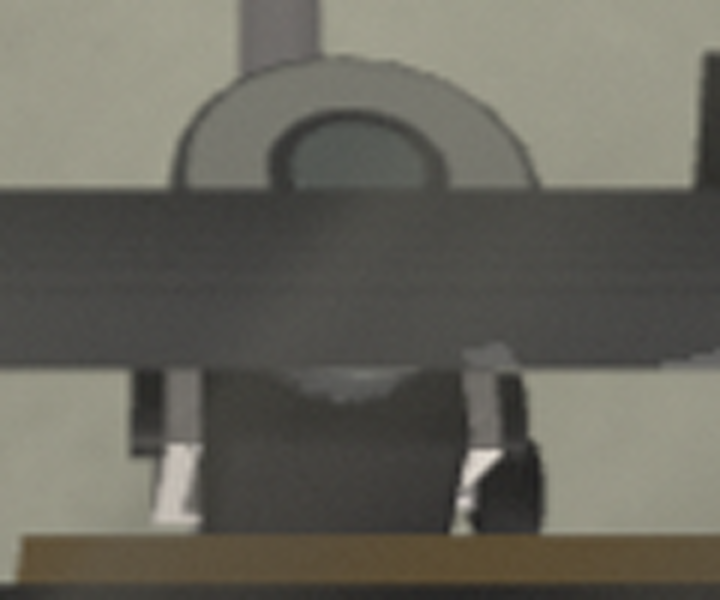

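```bash
python3 - <<'E'
import cv2,numpy as np
a=cv2.imread("pics/side0.png")[95:135,230:270];b=cv2.imread("pics/scene0.png")[148:188,155:195]
r=lambda i:cv2.resize(i,None,fx=10,fy=10,interpolation=cv2.INTER_CUBIC)
cv2.imwrite("pics/e1.png",np.hstack([r(a),r(b)]))
E
```

```text
(no output)
```

View pics/e1.png

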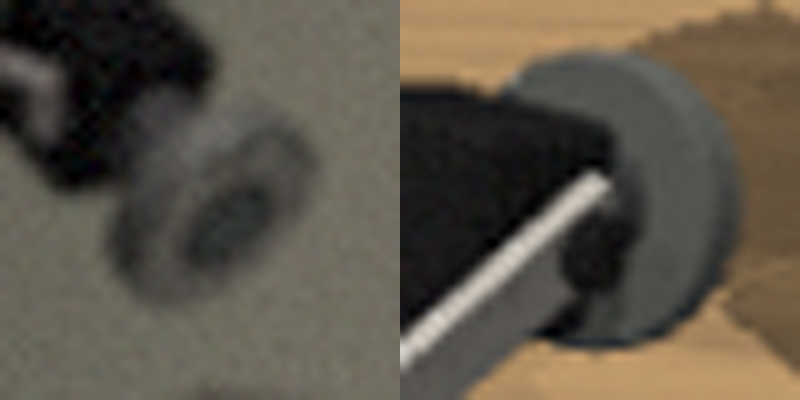

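```bash
cat > circ.py <<'E'
from h import *
import pickle
def rd(c,uv,q,rad):
    a,b=q[3],q[4];n=np.array([-np.cos(b)*np.cos(a),-np.cos(b)*np.sin(a),-np.sin(b)])  # viewing dir
    o,d=ray(c,uv);X=o+d*(((q[:3]-o)@n)/(d@n))[:,None];return (np.linalg.norm(X-q[:3],axis=1)-rad)
def fitc(sets,q0,yaw0=None,ys=.017):
    # sets: (cam,uv,rad,sigma_m)
    def f(q):
        r=np.concatenate([rd(c,uv,q,rad)/s for c,uv,rad,s in sets])
        return np.r_[r,(q[3]-yaw0)/ys] if yaw0 is not None else r
    s=least_squares(f,q0,loss='soft_l1',x_scale=[.01,.01,.01,.1,.1]);C=np.linalg.inv(s.jac.T@s.jac)
    return s.x,np.sqrt(np.diag(C)),s
W1=np.array([(187,187),(190,150),(208,115),(240,85),(285,66),(340,59),(390,63),(440,82),(485,113),(515,145),(535,185)])/6.+[220-.5,215-.5]
S1=np.array([(125,290),(160,303),(205,292),(260,252),(300,205),(316,165)])/10.+[230-.5,95-.5]
Z1=(np.array([(740,190),(735,240),(700,310),(660,340),(610,350)])-[400,0])/10.+[155-.5,148-.5]
E
python3 - <<'E'
from circ import *
np.set_printoptions(suppress=True,precision=4)
w=pickle.load(open("w1.pkl","rb"))
q0=[.657,-.1665,.3276,-.424,.52]
sets=[(w,W1,.031,.0007),(SI,S1,.031,.002),(SC,Z1,.031,.002)]
for y in (None,-.422):
  for ss in (sets,sets[:2]):
    q,e,s=fitc(ss,q0,y);print(q[:3],np.degrees(q[3:]),e[:3],np.degrees(e[3:]))
for c,uv,r,_ in sets: print((rd(c,uv,q,r)*1e3).round(1))
E
```

```text
[ 0.6602 -0.1723  0.3281] [-30.845   18.0112] [0.0012 0.0007 0.0009] [1.7806 3.0297]
[ 0.6609 -0.1727  0.3284] [-31.2541  15.704 ] [0.0015 0.0008 0.0013] [1.8742 3.8319]
[ 0.6601 -0.1737  0.3281] [-25.3653  17.629 ] [0.0015 0.0008 0.001 ] [1.6718 3.5164]
[ 0.6603 -0.174   0.3291] [-25.3494  14.2847] [0.0021 0.0008 0.0016] [1.7102 4.4508]
[-2.  -0.7  0.   0.4  0.3  0.1  0.3  0.  -0.2 -0.2 -0.5]
[ 2.5 -0.6 -3.2 -2.8  2.2  4.8]
[2.9 1.3 0.3 1.  2.4]
```

The half-hidden ring gives a poor tilt (18±3°), outside the stated 23–37°, so I need a clearer view. First I'll work out a simple kinematic model from the recorded states, so I can plan look and final poses within the joint ranges.

```bash
cat > kin.py <<'E'
from h import *
D=[([-51.4454,20.5905,.6340,-.0208,-70.1364,-16.5055],[.25319,-.62521,.24263],[179.905,-.0076,-157.958]),
([-7.75434,-15.93327,-38.97893,10.40427,-33.91468,-97.83675],[.4385,-.2868,.3281],[-173.7,33.4,173.2]),
([7.43055,-21.97364,-58.18594,65.27017,-22.84917,-173.46935],[.5084,-.143,.3795],[-179.8,47.5,159.1])]
def E(ax,a): return Ro.from_euler(ax,a,degrees=True).as_matrix()
G=[.1,.4,.45,.0,.45,.25]
def fk(q,g=None,s=(1,1,1)):
    a1,d1,L2,e,L3,L6=g if g is not None else GF
    R=E('z',q[0]);p=R@[a1,0,d1]
    R2=R@E('y',q[1]);p=p+R2@[0,0,L2]
    R3=R2@E('y',-q[2]);p=p+R3@[L3,0,e]
    R4=R3@E('x',s[0]*q[3]);R5=R4@E('y',s[1]*q[4]);R6=R5@E('x',s[2]*q[5])
    p=p+R6@[L6,0,0]
    T=R6@T0 if T0 is not None else R6
    return p,T
T0=None
GF=None
best=None
import itertools
for s in itertools.product((1,-1),(1,-1),(1,-1)):
    Rs=[fk(q,G,s)[1].T@Ro.from_euler('xyz',o,degrees=True).as_matrix() for q,_,o in D]
    sp=sum(np.linalg.norm(Rs[0]-r) for r in Rs[1:])
    if best is None or sp<best[0]: best=(sp,s,Rs[0])
SG=best[1]
def r(g): return np.concatenate([fk(q,g,SG)[0]-p for q,p,_ in D])
sol=least_squares(r,G);GF=sol.x
T0=Ro.from_matrix(best[2]).as_matrix()
if __name__=="__main__": print(best,GF.round(4),(sol.fun*1e3).round(1))
LO=np.array([-176.03,-82.01,-58.28,-173.87,-174.79,-173.66]);HI=np.array([176.03,121.73,71.71,95.51,-.11,173.66])
def ik(P,R,q0):
    def f(q):
        p,T=fk(q,None,SG);return np.r_[(p-P)*10,Ro.from_matrix(T.T@R).as_rotvec()]
    s=least_squares(f,np.clip(q0,LO+1,HI-1),bounds=(LO,HI));return s.x,np.abs(s.fun).max()
E
python3 kin.py
```

```text
(np.float64(0.0012791259893004405), (-1, -1, -1), array([[ 8.48088039e-07, -6.50027004e-06,  1.00000000e+00],
       [-1.00000000e+00,  3.99819738e-07,  8.48090638e-07],
       [-3.99825251e-07, -1.00000000e+00, -6.50026970e-06]])) [ 0.129  -0.0911  0.8912  0.2283  0.1344  0.6886] [149.3 120.5 -19.3  23.1 153.9  23.8   3.7 -35.1  -4.5]
```

```bash
sed -i 's/^G=.*/G=[.1,.4,.45,.0,.45,.25,.19]/; s/a1,d1,L2,e,L3,L6=g/a1,d1,L2,e,L3,L6,b=g/; s/\[a1,0,d1\]/[a1,b,d1]/' kin.py; python3 kin.py
```

```text
(np.float64(0.0012791259893004405), (-1, -1, -1), array([[ 8.48088039e-07, -6.50027004e-06,  1.00000000e+00],
       [-1.00000000e+00,  3.99819738e-07,  8.48090638e-07],
       [-3.99825251e-07, -1.00000000e+00, -6.50026970e-06]])) [ 0.9041 -0.1306  0.3574 -0.0082 -0.4031  0.0716 -0.1973] [ -3.6  -4.4  19.6   0.7  20.6 -24.2   2.9 -14.7   4.5]
```

```bash
python3 - <<'E'
from h import *
rel([.50,-.10,.32],toolR(-8,50)@Ro.from_euler('z',-90,degrees=True).as_matrix())
E
```

```text
shift [0.0583 0.0367 0.0229] 0.073 rot [-0.1012 -0.174  -1.7176] 99.1
```

```bash
python3 -m handwheel '[[0.01,0.005,0,-0.01,-0.02,-0.18],[0.02,0.01,0.005,-0.02,-0.04,-0.36],[0.03,0.015,0.01,-0.03,-0.06,-0.54],[0.035,0.02,0.01,-0.045,-0.08,-0.72],[0.04,0.025,0.015,-0.055,-0.1,-0.9],[0.045,0.03,0.02,-0.065,-0.11,-1.08],[0.05,0.035,0.02,-0.075,-0.13,-1.26],[0.06,0.035,0.02,-0.085,-0.15,-1.44]]'
python3 - <<'E'
from h import *
from plant import ctrl
o=ctrl.get_obs();print(o["joint_pos"].round(4).tolist(),o["tool_pos"].round(5).tolist(),o["orientation"].round(3).tolist())
rel([.50,-.10,.32],toolR(-8,50)@Ro.from_euler('z',-90,degrees=True).as_matrix())
E
```

```text
clock: 2.95
tool_pos: [0.5078, -0.1167, 0.3653]
orientation: [-134.2, 11.7, -109.6]
force: [0.0, -0.0, -0.4]
opening: 0.0877
[8.4079, -23.0229, -58.2294, 53.9156, -15.2518, -80.733] [0.50776, -0.11673, 0.36533] [-134.204, 11.666, -109.636]
shift [-0.0037  0.0427  0.0235] 0.049 rot [ 0.0522 -0.0141 -0.2863] 16.7
```

```bash
python3 -m handwheel '[[0,0.02,0.012,0.03,-0.01,-0.15],[-0.004,0.04,0.023,0.05,-0.014,-0.28],[-0.004,0.04,0.023,0.05,-0.014,-0.28]]'
python3 - <<'E'
from h import *
from plant import ctrl
o=ctrl.get_obs();print(o["joint_pos"].round(4).tolist(),o["tool_pos"].round(5).tolist(),o["orientation"].round(3).tolist())
s=ctrl.snapshot("wrist");cv2.imwrite("pics/w2.png",s["img"]);import pickle;pickle.dump(cam(s),open("w2.pkl","wb"))
E
```

```text
clock: 3.32
tool_pos: [0.5102, -0.1145, 0.3591]
orientation: [-133.2, 1.4, -97.6]
force: [-0.7, 0.7, -0.0]
opening: 0.0876
[7.898, -22.4735, -58.2417, 51.7806, -13.208, -62.7369] [0.5102, -0.11445, 0.35914] [-133.152, 1.358, -97.615]
```

View pics/w2.png

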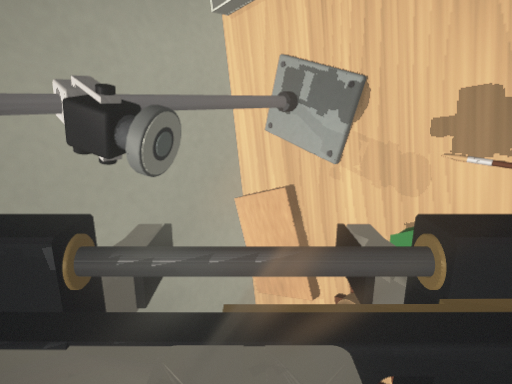

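The lens ring is now fully visible at about (160,140), with the stand base corners at (285,55), (366,77), (340,161) and (266,128). I'll enlarge the ring.

```bash
python3 - <<'E'
import cv2
i=cv2.imread("pics/w2.png")
cv2.imwrite("pics/w2c.png",cv2.resize(i[95:185,110:200],None,fx=6.5,fy=6.5,interpolation=cv2.INTER_CUBIC))
cv2.imwrite("pics/w2d.png",cv2.resize(i[45:170,255:375],None,fx=4.5,fy=4.5,interpolation=cv2.INTER_CUBIC))
E
```

```text
(no output)
```

View pics/w2c.png

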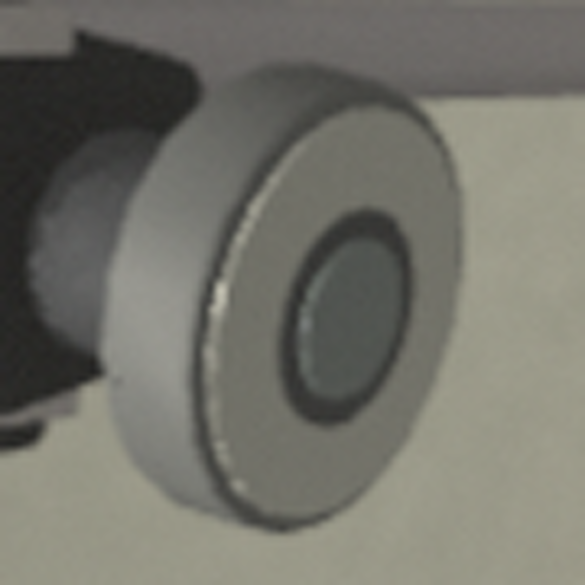

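View pics/w2d.png

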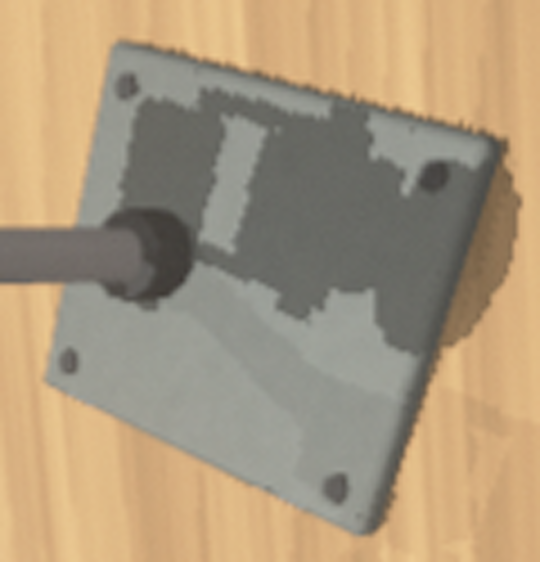

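```bash
python3 - <<'E'
from circ import *
np.set_printoptions(suppress=True,precision=4)
w=pickle.load(open("w2.pkl","rb"))
P=np.array([(375,103),(420,120),(447,160),(459,210),(460,260),(450,320),(425,385),(390,440),(345,490),(300,517),(270,520),(238,500),(215,455),(205,390),(215,310),(235,240),(270,170),(315,122)])/6.5+[110-.5,95-.5]
I=np.array([(367,207),(400,225),(414,270),(408,330),(380,390),(330,425),(297,410),(280,360),(290,300),(325,230)])/6.5+[109.5,94.5]
q0=[.657,-.1665,.3276,-.424,.52]
for r in (.0295,.030,.031):
    q,e,s=fitc([(w,P,r,.0004)],q0);print(r,q[:3],np.degrees(q[3:]),np.degrees(e[3:]),(s.fun*.4).round(1))
    q,e,s=fitc([(w,P,r,.0004)],q0,-.422,.01);print("  prior",q[:3],np.degrees(q[3:]))
    print("   inner centre r", rd(w,I,q,0).round(4)*1e3)
    W1p=pickle.load(open("w1.pkl","rb")); print("  w1 radius",(rd(W1p,W1,q,0)*1e3).round(1), "SI",(rd(SI,S1,q,0)*1e3).round(1))
b=np.array([(118,42),(503,140),(365,533),(46,380)])/4.5+[254.5,44.5]
X=plane(w,b,.014);print(X)
for i,j,o in((0,1,0),(3,2,0),(1,2,90),(0,3,90)):
    d=X[j]-X[i];print(np.degrees(np.arctan2(d[1],d[0])),np.linalg.norm(d))
S=plane(SC,[(162.6,269.1),(210.25,287),(172,339.2),(121,316.4)],.014)
for i,j in((3,0),(2,1),(0,1),(3,2)):
    d=S[j]-S[i];print("scene",np.degrees(np.arctan2(d[1],d[0])),np.linalg.norm(d))
E
```

```text
0.0295 [ 0.6649 -0.1737  0.3203] [-26.1178  27.5623] [0.5268 0.4648] [-0.2 -0.4 -0.2  0.1  0.4  0.6 -0.1 -1.1 -0.6  0.2  0.6  0.3 -0.2 -0.3
 -0.5 -0.   0.7  0.7]
  prior [ 0.6652 -0.1737  0.3201] [-25.6488  27.5907]
   inner centre r [15.  16.2 17.5 18.5 18.4 16.5 14.8 14.1 13.3 14.3]
  w1 radius [31.5 30.4 29.5 29.2 28.8 28.5 28.5 27.5 26.8 27.1 28.1] SI [24.5 24.5 27.5 31.1 36.2 39.3]
0.03 [ 0.6695 -0.1738  0.318 ] [-26.1171  27.5627] [0.5211 0.4603] [-0.2 -0.4 -0.2  0.1  0.5  0.6 -0.1 -1.1 -0.6  0.2  0.6  0.3 -0.2 -0.3
 -0.6 -0.   0.7  0.7]
  prior [ 0.6697 -0.1738  0.3179] [-25.6573  27.5912]
   inner centre r [15.3 16.5 17.8 18.9 18.7 16.8 15.1 14.3 13.6 14.6]
  w1 radius [33.4 32.  30.6 29.6 28.6 27.8 27.4 26.2 25.4 25.9 27.4] SI [20.3 23.5 29.5 35.5 41.4 44.4]
0.031 [ 0.6785 -0.1739  0.3134] [-26.1159  27.5635] [0.5104 0.4516] [-0.3 -0.4 -0.3  0.1  0.5  0.6 -0.1 -1.1 -0.7  0.2  0.6  0.3 -0.2 -0.3
 -0.6 -0.   0.7  0.7]
  prior [ 0.6787 -0.1739  0.3133] [-25.6734  27.5921]
   inner centre r [15.8 17.  18.4 19.5 19.3 17.3 15.6 14.8 14.  15.1]
  w1 radius [37.2 35.2 32.9 30.9 28.7 26.5 25.3 23.4 22.6 23.6 26. ] SI [13.6 24.7 35.4 44.7 51.7 54.6]
[[ 0.7834 -0.3061  0.014 ]
 [ 0.6284 -0.2376  0.014 ]
 [ 0.6877 -0.1144  0.014 ]
 [ 0.8411 -0.1828  0.014 ]]
156.1342449488687 0.169445037818221
155.9700768535767 0.16790538637224112
64.2783131921831 0.13667177557848048
64.91965065906635 0.13614957675894382
scene 155.72477421451444 0.16802524297862664
scene 156.05830322538432 0.16884147000168429
scene 65.63821664933731 0.13491745298996596
scene 65.29593368762058 0.13590395664708976
```

```bash
python3 - <<'E'
from circ import *
np.set_printoptions(suppress=True,precision=4)
w=pickle.load(open("w2.pkl","rb"));w1=pickle.load(open("w1.pkl","rb"))
P=np.array([(375,103),(420,120),(447,160),(459,210),(460,260),(450,320),(425,385),(390,440),(345,490),(300,517),(270,520),(238,500),(215,455),(205,390),(215,310),(235,240),(270,170),(315,122)])/6.5+[110-.5,95-.5]
I=np.array([(367,207),(400,225),(414,270),(408,330),(380,390),(330,425),(297,410),(280,360),(290,300),(325,230)])/6.5+[109.5,94.5]
print("glass tri",tri([(w,np.array([162.9,143.1])),(SI,np.array([252.7,117.0]))]))
y=np.radians(-24.4)
def f(p):
    q=p[:5];qi=np.r_[q[:3]-p[7]*np.array([-np.cos(q[4])*np.cos(q[3]),-np.cos(q[4])*np.sin(q[3]),-np.sin(q[4])])*-1,q[3:5]]
    col=(q[0]-.7695)*np.sin(q[3])-(q[1]+.223)*np.cos(q[3])
    return np.r_[rd(w,P,q,p[5])/.0004,rd(w1,W1,q,p[5])/.0007,rd(SI,S1,q,.0305)/.0025,rd(SC,Z1,q,.031)/.0025,rd(w,I,qi,p[6])/.0004,(q[3]-y)/.01,(p[5]-.0298)/.0007,col/.002]
s=least_squares(f,[.665,-.1737,.32,-.424,.48,.0295,.015,.002],loss='soft_l1',x_scale=[.01,.01,.01,.1,.1,.001,.001,.001])
C=np.sqrt(np.diag(np.linalg.inv(s.jac.T@s.jac)));p=s.x
print(p[:3],np.degrees(p[3:5]),p[5:]*1e3,C[:3]*1e3,np.degrees(C[3:5]),C[5:]*1e3);print(f(p).round(1))
q=p;n=np.array([-np.cos(q[4])*np.cos(q[3]),-np.cos(q[4])*np.sin(q[3]),-np.sin(q[4])])
print("n",n,"lens front",q[:3]+n*q[7])
E
```

```text
glass tri (array([ 0.6546, -0.1732,  0.3246]), [array([ 0.2287, -0.0015]), array([-0.0253, -0.0671])])
[ 0.6592 -0.1736  0.3231] [-25.0794  27.4461] [28.8091 15.2424  1.349 ] [0.8237 0.1413 0.4113] [0.4326 0.3686] [0.188  0.1811 0.1779]
[-0.6 -0.4  0.1  0.5  0.9  0.5 -1.9 -4.3 -2.8  0.   1.4  1.2  0.  -0.5
 -1.7 -0.9  0.7  0.9  0.5 -0.3 -0.6 -0.   0.4  0.8  1.4  0.4 -0.7 -0.4
  0.5 -0.  -1.4 -1.8 -1.8 -0.3  1.   0.4 -0.2 -0.9 -1.2 -1.4 -0.3 -0.9
 -0.4  0.6  0.7 -0.2 -0.4  0.6 -0.3  0.8 -1.2 -1.4  1. ]
n [-0.8038  0.3762 -0.4609] lens front [ 0.6582 -0.1731  0.3225]
```

```bash
cat > kin.py <<'E'
from h import *
D=[([-51.4454,20.5905,.6340,-.0208,-70.1364,-16.5055],[.25319,-.62521,.24263],[179.905,-.0076,-157.958]),
([-7.75434,-15.93327,-38.97893,10.40427,-33.91468,-97.83675],[.4385,-.2868,.3281],[-173.7,33.4,173.2]),
([7.43055,-21.97364,-58.18594,65.27017,-22.84917,-173.46935],[.5084,-.143,.3795],[-179.8,47.5,159.1]),
([8.4079, -23.0229, -58.2294, 53.9156, -15.2518, -80.733], [0.50776, -0.11673, 0.36533], [-134.204, 11.666, -109.636]),
([7.898, -22.4735, -58.2417, 51.7806, -13.208, -62.7369], [0.5102, -0.11445, 0.35914], [-133.152, 1.358, -97.615])]
def E(ax,a): return Ro.from_euler(ax,a,degrees=True).as_matrix()
def rots(q):
    R=E('z',q[0]);R2=R@E('y',q[1]);R3=R2@E('y',-q[2]);R6=R3@E('x',-q[3])@E('y',-q[4])@E('x',-q[5]);return R,R2,R3,R6
T0=np.array([[0,0,1.],[-1,0,0],[0,-1,0]])
def rowm(q):
    R,R2,R3,R6=rots(q);return np.c_[R,R2[:,[0,2]],R3[:,[0,2]],R6[:,0]]
A=np.vstack([rowm(q) for q,_,_ in D]);B=np.concatenate([p for _,p,_ in D])
GF,_,rk,sv=np.linalg.lstsq(A,B,rcond=1e-3)
def fk(q): return rowm(q)@GF,rots(q)[3]@T0
if __name__=="__main__":
    print(GF.round(4),rk,sv.round(4),((A@GF-B)*1e3).round(1))
    for q,p,o in D: print(np.degrees(Ro.from_matrix(fk(q)[1].T@Ro.from_euler('xyz',o,degrees=True).as_matrix()).magnitude()))
LO=np.array([-176.03,-82.01,-58.28,-173.87,-174.79,-173.66]);HI=np.array([176.03,121.73,71.71,95.51,-.11,173.66])
def ik(P,R,q0):
    def f(q):
        p,T=fk(q);return np.r_[(p-P)*10,Ro.from_matrix(T.T@R).as_rotvec()]
    s=least_squares(f,np.clip(q0,LO+1,HI-1),bounds=(LO,HI));return s.x,np.abs(s.fun).max()
E
python3 kin.py
```

```text
[ 0.6564 -0.1974 -0.1839  0.1012  0.3076 -0.2636  0.1029  0.0123] 8 [4.3832 3.8185 2.2588 0.8009 0.6406 0.1885 0.0948 0.0923] [ -4.5  -3.5   0.3   4.1  26.1  -0.7   4.7   6.5  -9.8  -2.  -10.7   1.1
  -0.2 -16.3   9.1]
0.0003762924994934152
0.02893580540502252
0.02270256553756193
0.0005894947666006316
0.00045718439041525976
```

```bash
python3 - <<'E'
from kin import *
for q,p,o in D:
    R,R2,R3,R6=rots(q);R4=R3@E('x',-q[3]);R5=R4@E('y',-q[4])
    print((R.T@p).round(4),"R6x",(R.T@R6[:,0]).round(3),"R4y",(R.T@R4[:,1]).round(3),"R4z",(R.T@R4[:,2]).round(3),"R5z",(R.T@R5[:,2]).round(3))
E
```

```text
[ 0.6467 -0.1917  0.2426] R6x [-0.002  0.    -1.   ] R4y [0. 1. 0.] R4z [ 0.341 -0.     0.94 ] R5z [ 1.    -0.    -0.002]
[ 0.4732 -0.225   0.3281] R6x [ 0.549 -0.101 -0.83 ] R4y [-0.071  0.984 -0.166] R4z [0.385 0.181 0.905] R5z [0.833 0.15  0.533]
[ 0.4856 -0.2075  0.3795] R6x [ 0.648 -0.353 -0.675] R4y [-0.537  0.418 -0.733] R4z [0.247 0.908 0.338] R5z [0.541 0.837 0.082]
[ 0.4852 -0.1897  0.3653] R6x [ 0.699 -0.213 -0.683] R4y [-0.466  0.589 -0.66 ] R4z [0.34  0.808 0.481] R5z [0.543 0.78  0.313]
[ 0.4896 -0.1835  0.3591] R6x [ 0.707 -0.18  -0.684] R4y [-0.459  0.619 -0.637] R4z [0.362 0.786 0.502] R5z [0.537 0.765 0.355]
```

```bash
python3 - <<'E'
s=open('kin.py').read()
s=s.replace("R,R2,R3,R6=rots(q);return np.c_[R,R2[:,[0,2]],R3[:,[0,2]],R6[:,0]]","R,R2,R3,R6=rots(q);R4y=(R3@E('x',-q[3]))[:,1];return np.c_[R[:,[0,2]],R2[:,2],R3[:,[0,2]],R4y,R6[:,0]]")
open('kin.py','w').write(s)
E
python3 kin.py
```

```text
[-0.000e+00  1.991e-01  6.015e-01  4.637e-01 -2.000e-04 -1.918e-01
  3.610e-01] 7 [4.3898 3.4208 1.846  0.6973 0.3163 0.1592 0.0937] [ 0.  0.  0. -0. -0. -0.  0. -0. -0. -0.  0.  0. -0.  0.  0.]
0.0003762924994934152
0.02893580540502252
0.02270256553756193
0.0005894947666006316
0.00045718439041525976
```

The model now fits exactly: base height 0.199, links 0.6015 and 0.4637, wrist offset −0.1918, tool 0.361. Next I'll check the grasp and show poses in both flips against the joint ranges.

```bash
python3 - <<'E'
from kin import *
np.set_printoptions(suppress=True,precision=1)
Z=E('z',180)
rng=np.random.default_rng(0)
def allik(P,R):
    out=[]
    for k in range(60):
        q,e=ik(np.array(P),R,LO+rng.random(6)*(HI-LO))
        if e<1e-3 and not any(np.abs(q-o).max()<1 for o in out): out.append(q)
    return out
hp=[.562,.118,.04]
for nm,P,yaw,t in(("grasp",hp,24,0),("lift",[.562,.118,.2],24,0),("show",[.536,-.1174,.254],-24.7,27.4),("mid",[.536,-.05,.25],-24.7,0)):
    for fl in(0,1):
        for q in allik(P,toolR(yaw,t)@(Z if fl else np.eye(3))): print(nm,"AB"[fl],q, "marg",np.minimum(q-LO,HI-q).min())
E
```

```text
grasp A [ 31.4  23.3 -25.8  -0.  -40.9 -97.4] marg 32.46918225621525
grasp B [ 31.4  23.3 -25.8  -0.  -40.9  82.6] marg 32.469182271656926
lift A [ 31.4  13.  -15.9   0.  -61.1 -97.4] marg 42.39944974180743
lift B [ 31.4  13.  -15.9   0.  -61.1  82.6] marg 42.3994497178947
show A [  16.9   -6.4  -47.4   34.5  -32.6 -158.4] marg 10.902100689698912
show B [ 16.9  -6.4 -47.4  34.5 -32.6  21.6] marg 10.902100695283842
mid A [  15.5    7.4  -16.     0.   -66.6 -130.2] marg 42.263156718388856
mid B [ 15.5   7.4 -16.   -0.  -66.6  49.8] marg 42.263156726849914
```

```bash
python3 - <<'E'
from h import *
rel([.562,.118,.22],toolR(24,0))
E
```

```text
shift [-0.2337  0.0921  0.114 ] 0.276 rot [-0.7319  0.4362  0.9483] 73.0
```

```bash
python3 -m handwheel '[[-0.035,0.014,0.017,-0.1,0.06,0.13],[-0.07,0.028,0.034,-0.2,0.12,0.26],[-0.1,0.04,0.05,-0.3,0.18,0.39],[-0.13,0.05,0.065,-0.4,0.24,0.52],[-0.16,0.065,0.08,-0.5,0.3,0.65],[-0.195,0.078,0.096,-0.6,0.36,0.78],[-0.234,0.092,0.114,-0.7,0.42,0.91],[-0.234,0.092,0.114,-0.732,0.436,0.948]]' -0.4
python3 - <<'E'
from h import *
rel([.562,.118,.22],toolR(24,0))
E
```

```text
clock: 4.38
tool_pos: [0.5626, 0.1201, 0.217]
orientation: [180.0, -0.3, -156.1]
force: [0.2, 0.2, 1.0]
opening: 0.0616
shift [ 0.0015 -0.0017 -0.003 ] 0.004 rot [ 0.0001 -0.0059 -0.0025] 0.4
```

```bash
python3 -m handwheel '[[0,0,0,0,0,0],[0,0,0,0,0,0]]'
python3 - <<'E'
from h import *
from plant import ctrl
o=ctrl.get_obs();print(o["tool_pos"],o["orientation"],o["clock"])
s=ctrl.snapshot("wrist");cv2.imwrite("pics/w3.png",s["img"]);import pickle;pickle.dump(cam(s),open("w3.pkl","wb"))
E
```

```text
clock: 4.62
tool_pos: [0.5615, 0.1178, 0.2199]
orientation: [-179.8, -0.0, -155.9]
force: [-0.0, -1.1, -0.4]
opening: 0.0615
[0.5614914  0.11783566 0.21993968] [-1.79840752e+02 -1.68639135e-02 -1.55876594e+02] 4.625
```

View pics/w3.png

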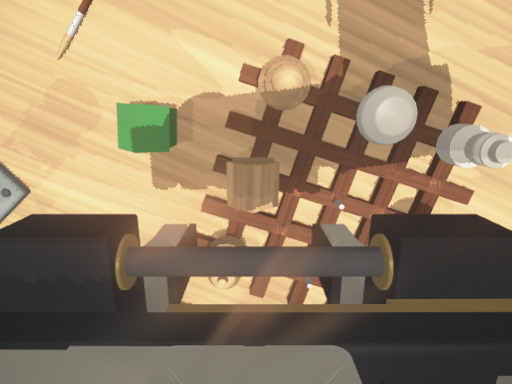

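The house roof is at (253,183), between the jaws' columns and nearly square to the gripper. The fir is at (284,83), the bell at (225,270) under the bar, the green house at (147,128), and the free pins at (340,204) and (310,286). I'll zoom in on the house.

```bash
python3 - <<'E'
import cv2
i=cv2.imread("pics/w3.png")
cv2.imwrite("pics/w3c.png",cv2.resize(i[145:220,210:300],None,fx=8,fy=8,interpolation=cv2.INTER_CUBIC))
E
```

```text
(no output)
```

View pics/w3c.png

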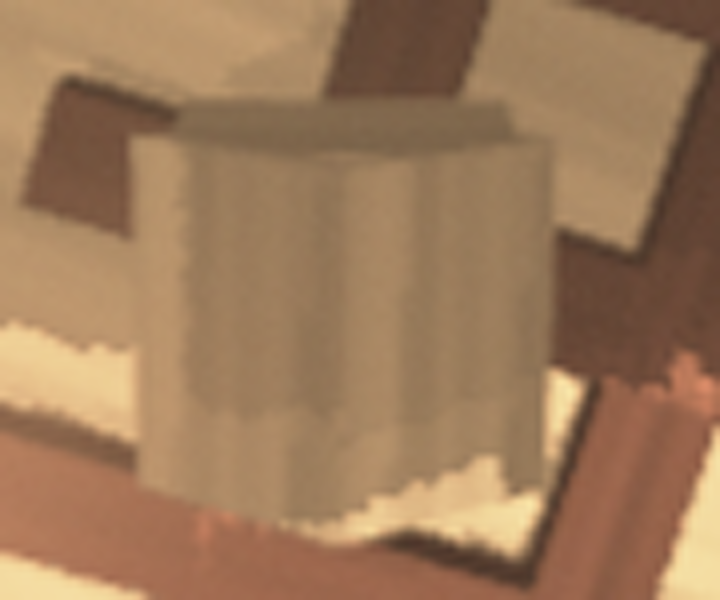

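```bash
python3 - <<'E'
from h import *
import pickle
np.set_printoptions(suppress=True,precision=4)
w=pickle.load(open("w3.pkl","rb"))
e=np.array([(132,137),(137,488),(547,490),(555,137)])/8+[209.5,144.5]
X=plane(w,e,.058);print(X)
for i,j in((0,1),(3,2),(0,3),(1,2)):
    d=X[j]-X[i];print(np.degrees(np.arctan2(d[1],d[0])),np.linalg.norm(d))
print("centre",X.mean(0)); 
b=np.array([(178,101),(507,101)])/8+[209.5,144.5];B=plane(w,b,.014);print("back base",B,np.linalg.norm(B[1]-B[0]),B.mean(0)+.02*np.array([np.cos(.42),np.sin(.42),0]))
print("pins",plane(w,[(340.5,206),(310,287)],.036), "pin tool expected .5513 .2172")
rel([X.mean(0)[0],X.mean(0)[1],.042],toolR(24.2,0))
E
```

```text
[[0.5546 0.0854 0.058 ]
 [0.5952 0.1032 0.058 ]
 [0.5744 0.1502 0.058 ]
 [0.5337 0.1321 0.058 ]]
23.65155815438028 0.044366683246735074
23.961781388937247 0.04461632059837352
114.12451918440833 0.051194130960533164
113.84494829045292 0.05143424993617687
centre [0.5645 0.1177 0.058 ]
back base [[0.5553 0.0884 0.014 ]
 [0.5368 0.1299 0.014 ]] 0.0454163969298123 [0.5643 0.1173 0.014 ]
pins [[0.5525 0.2162 0.036 ]
 [0.6534 0.2301 0.036 ]] pin tool expected .5513 .2172
shift [-0.0028 -0.001   0.1782] 0.178 rot [-0.0026  0.     -0.0009] 0.2
```

```bash
python3 -m handwheel '[[-0.002,-0.001,0.04,0,0,0],[-0.002,-0.001,0.08,0,0,0],[-0.002,-0.001,0.11,0,0,0],[-0.002,-0.001,0.13,0,0,0],[-0.002,-0.001,0.15,0,0,0],[-0.002,-0.001,0.165,0,0,0],[-0.002,-0.001,0.18,0,0,0],[-0.002,-0.001,0.18,0,0,0]]'
python3 - <<'E'
from h import *
from plant import ctrl
s=ctrl.snapshot("wrist");cv2.imwrite("pics/w4.png",s["img"])
t=ctrl.snapshot("scene")["img"];cv2.imwrite("pics/s4.png",cv2.resize(t[150:310,220:420],None,fx=4,fy=3.75))
E
```

```text
clock: 5.68
tool_pos: [0.5633, 0.1176, 0.039]
orientation: [-179.9, -0.1, -155.8]
force: [0.4, -0.1, 0.4]
opening: 0.0615
```

View pics/w4.png

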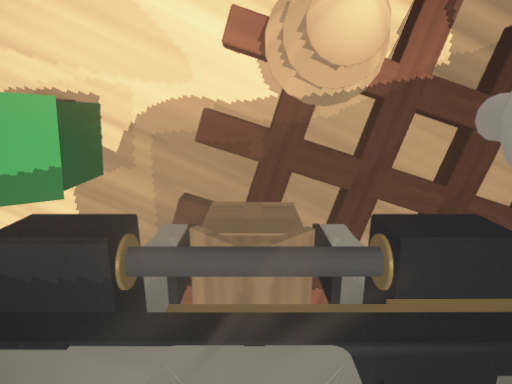

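View pics/s4.png

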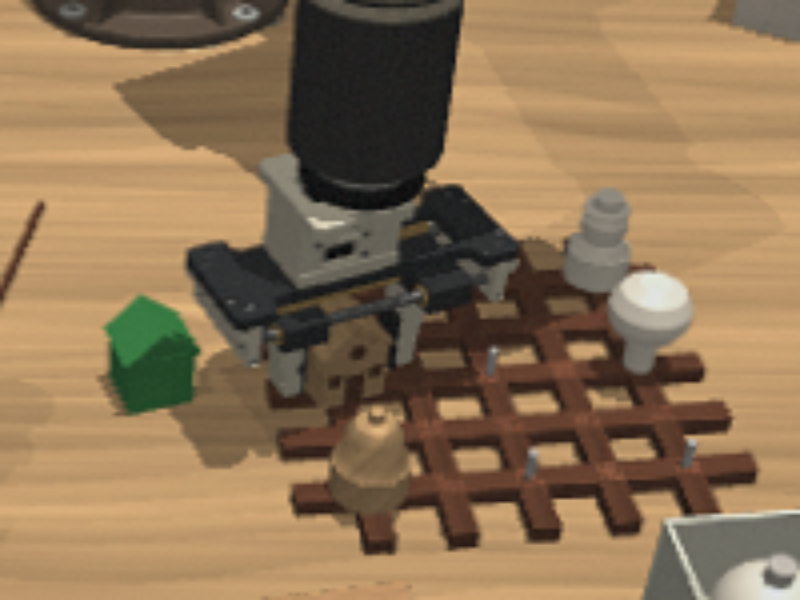

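The house sits centred between the jaws (wrist columns 192–313), with the neighbours clear. Closing now.

```bash
python3 -m handwheel '[[0,0,0,0,0,0],[0,0,0,0,0,0],[0,0,0,0,0,0],[0,0,0,0,0,0],[0,0,0,0,0,0]]' 1
```

```text
clock: 6.4
tool_pos: [0.5644, 0.1181, 0.0404]
orientation: [-179.9, 0.0, -155.8]
force: [-0.8, 0.4, 6.0]
opening: 0.0481
```

```bash
python3 -m handwheel '[[0,0,0,0,0,0],[0,0,0,0,0,0]]'
python3 - <<'E'
from h import *
from plant import ctrl
s=ctrl.snapshot("wrist");cv2.imwrite("pics/w5.png",cv2.resize(s["img"][190:350,120:400],None,fx=2.8,fy=2.8))
t=ctrl.snapshot("scene")["img"];cv2.imwrite("pics/s5.png",cv2.resize(t[215:270,270:350],None,fx=10,fy=10,interpolation=cv2.INTER_CUBIC))
E
```

```text
clock: 6.65
tool_pos: [0.5644, 0.1181, 0.0404]
orientation: [-179.9, 0.0, -155.8]
force: [-0.8, -0.6, 5.9]
opening: 0.0486
```

View pics/w5.png

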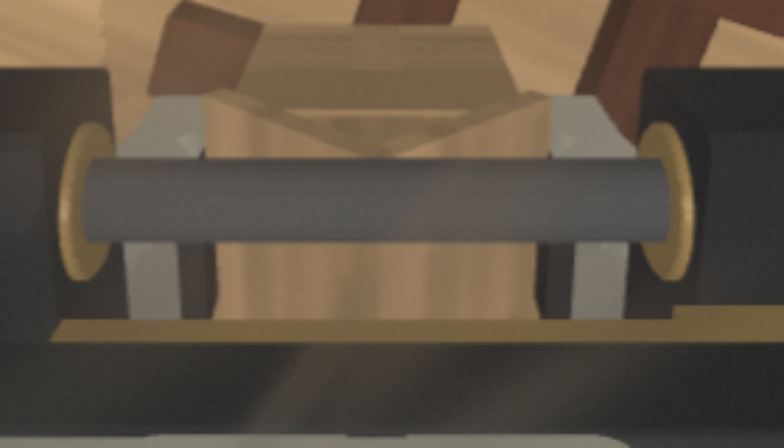

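View pics/s5.png

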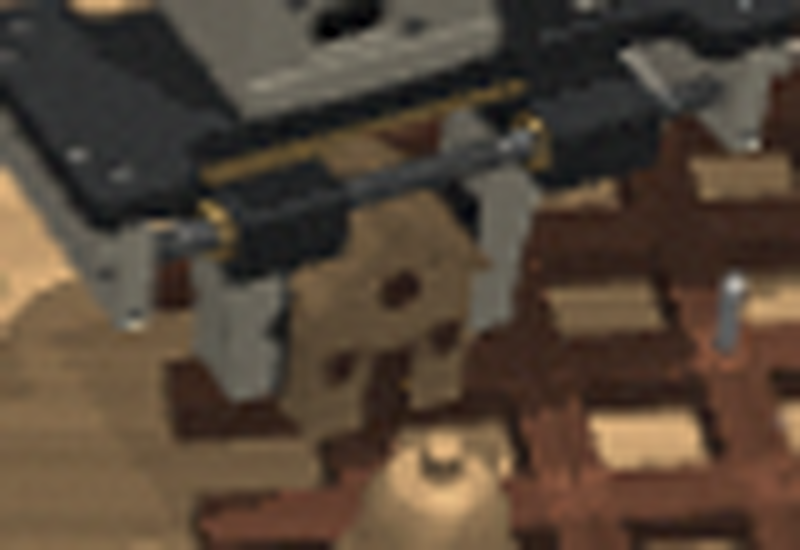

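The jaws stopped at 48.5 mm rather than 44, with 6 N upward on the tool, so the pad tops are catching the eaves. I'll reopen a little, go 5 mm lower and pinch the walls.

```bash
python3 -m handwheel '[[0,0,0,0,0,0],[0,0,0,0,0,0],[0,0,0.003,0,0,0],[0,0,0.005,0,0,0],[0,0,0.005,0,0,0]]' -0.4
python3 -m handwheel '[[0,0,0,0,0,0],[0,0,0,0,0,0],[0,0,0,0,0,0],[0,0,0,0,0,0],[0,0,0,0,0,0],[0,0,0,0,0,0]]' 1
```

```text
clock: 7.38
tool_pos: [0.5636, 0.1178, 0.0344]
orientation: [-179.9, -0.1, -155.8]
force: [0.0, -0.3, 0.0]
opening: 0.0613
clock: 8.12
tool_pos: [0.5639, 0.118, 0.0348]
orientation: [-179.9, -0.0, -155.8]
force: [0.6, -0.2, -0.7]
opening: 0.0488
```

```bash
python3 - <<'E'
from h import *
from plant import ctrl
s=ctrl.snapshot("wrist");cv2.imwrite("pics/w6.png",cv2.resize(s["img"][190:350,120:400],None,fx=2.8,fy=2.8))
t=ctrl.snapshot("scene")["img"];u=ctrl.snapshot("side")["img"]
cv2.imwrite("pics/s6.png",np.hstack([cv2.resize(t[222:267,285:330],None,fx=8.8,fy=8.8,interpolation=cv2.INTER_CUBIC),cv2.resize(u[245:300,215:270],None,fx=7.2,fy=7.2,interpolation=cv2.INTER_CUBIC)]))
E
```

```text
(no output)
```

View pics/w6.png

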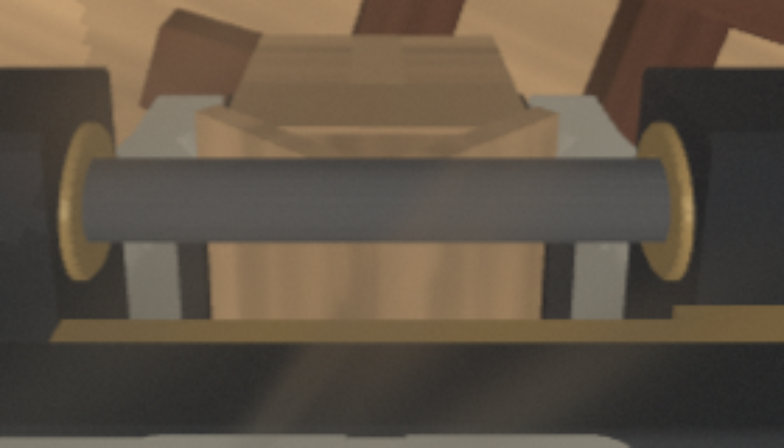

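View pics/s6.png

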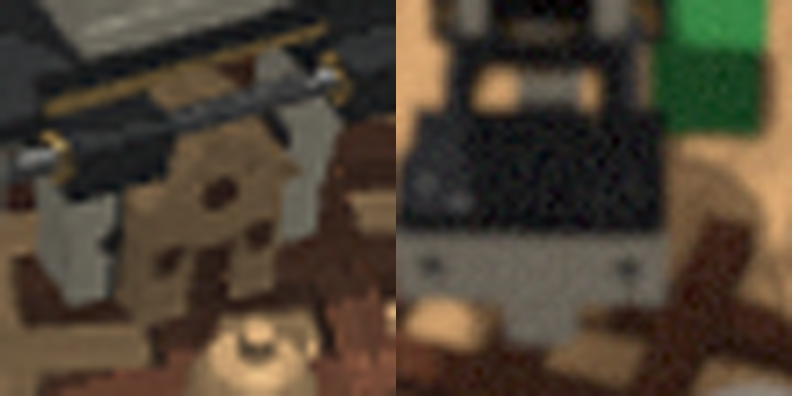

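The opening is still 48.8 mm with no vertical load, so the fingers appear to be holding the house at or near the eaves. I'll lift a little and see if it's held firmly.

```bash
python3 -m handwheel '[[0,0,-0.003,0,0,0],[0,0,-0.006,0,0,0],[0,0,-0.01,0,0,0],[0,0,-0.01,0,0,0]]'
python3 - <<'E'
from h import *
from plant import ctrl
t=ctrl.snapshot("scene")["img"];s=ctrl.snapshot("wrist")["img"]
cv2.imwrite("pics/s7.png",np.hstack([cv2.resize(t[215:270,280:335],None,fx=7,fy=7,interpolation=cv2.INTER_CUBIC),cv2.resize(s[190:330,180:320],None,fx=2.75,fy=2.75)]))
E
```

```text
clock: 8.78
tool_pos: [0.5641, 0.1181, 0.0453]
orientation: [-179.9, 0.0, -155.8]
force: [0.4, -0.3, -0.7]
opening: 0.0487
```

View pics/s7.png

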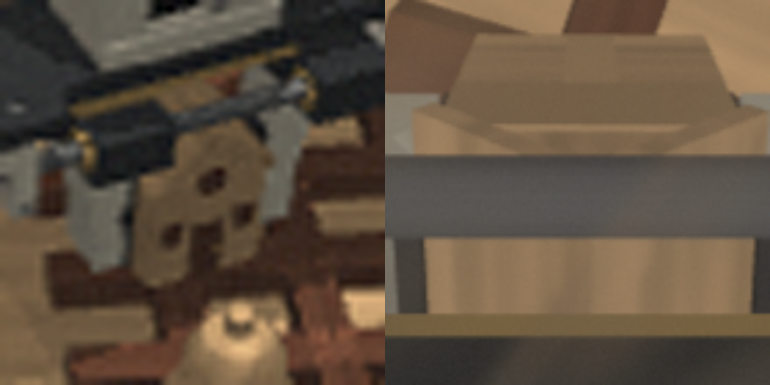

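The house rose with the gripper without shifting, and the −0.7 N load matches its weight. Lifting it clear of the pin and ornaments.

```bash
python3 -m handwheel '[[0,0,-0.015,0,0,0],[0,0,-0.03,0,0,0],[0,0,-0.05,0,0,0],[0,0,-0.08,0,0,0],[0,0,-0.11,0,0,0],[0,0,-0.14,0,0,0],[0,0,-0.16,0,0,0],[0,0,-0.16,0,0,0]]'
python3 - <<'E'
from h import *
from plant import ctrl
import pickle
o=ctrl.get_obs();print(o["tool_pos"],o["orientation"])
s=ctrl.snapshot("scene");t=s["img"];cv2.imwrite("pics/s8.png",t);v=ctrl.snapshot("side")["img"];cv2.imwrite("pics/v8.png",v)
h=proj(SC,o["tool_pos"])[0].astype(int);k=proj(SI,o["tool_pos"])[0].astype(int);print(h,k)
f=lambda i,c:cv2.resize(i[c[1]-28:c[1]+28,c[0]-28:c[0]+28],None,fx=7,fy=7,interpolation=cv2.INTER_CUBIC)
cv2.imwrite("pics/c8.png",np.hstack([f(t,h),f(v,k)]))
E
```

```text
clock: 9.88
tool_pos: [0.5648, 0.1187, 0.2077]
orientation: [-179.9, 0.2, -155.8]
force: [-0.7, -0.7, -1.3]
opening: 0.0485
[0.56482123 0.11871536 0.20770414] [-179.91221863    0.23216161 -155.81209573]
[310 190] [233 213]
```

View pics/c8.png

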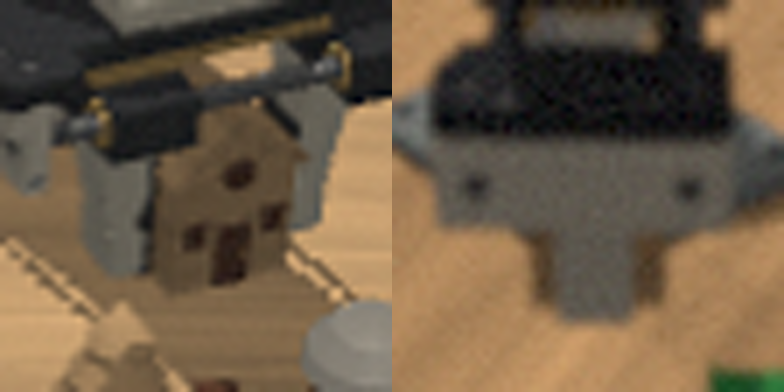

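```bash
python3 - <<'E'
from h import *
from plant import ctrl
o=ctrl.get_obs();p=o["tool_pos"];yaw=o["orientation"][2]+180
L=np.array([[.02,-.022,0],[.02,.022,0],[-.02,-.022,0],[.022,0,.068]])
W=T2([p[0],p[1],np.radians(yaw)],L)+[0,0,p[2]-.0208]
u=proj(SC,W);h=np.array([310,190])
print("scene crop pred",((u-h+28+.5)*7).round(0).tolist())
u=proj(SI,T2([p[0],p[1],np.radians(yaw)],[[.02,.022,0],[-.02,.022,0]])+[0,0,p[2]-.0208]);print("side crop pred",((u-[233,213]+28.5)*7+[392,0]).round(0).tolist())
x=plane(SC,[(304.4,203.4),(322.9,198.9)],p[2]-.0208);print(x,W[:2]-x)
E
```

```text
scene crop pred [[164.0, 309.0], [279.0, 279.0], [108.0, 243.0], [242.0, 128.0]]
side crop pred [[534.0, 311.0], [667.0, 313.0]]
[[0.58215291 0.1057702  0.18425098]
 [0.56309158 0.15098655 0.18425098]] [[ 8.68459868e-03  5.67790753e-04  5.55111512e-17]
 [ 9.73618645e-03 -4.50319983e-03 -5.55111512e-17]]
```

```bash
python3 - <<'E'
from h import *
from plant import ctrl
a=ctrl.get_obs()["tool_pos"]
t=ctrl.snapshot("scene")["img"];b=ctrl.get_obs()["tool_pos"];v=ctrl.snapshot("side")["img"];o=ctrl.get_obs();p=o["tool_pos"];print(a,b,p,o["orientation"],o["clock"])
yaw=o["orientation"][2]+180
L=[[.02,-.022,0],[.02,.022,0],[-.02,-.022,0],[.02,0,.068],[.02,-.025,.046],[.02,.025,.046]]
u=proj(SC,T2([p[0],p[1],np.radians(yaw)],L)+[0,0,p[2]-.0208])
k=proj(SI,T2([p[0],p[1],np.radians(yaw)],[[.02,.022,0],[-.02,.022,0]])+[0,0,p[2]-.0208])
def f(i,c,pts,s=10):
    im=cv2.resize(i[c[1]-20:c[1]+20,c[0]-20:c[0]+20],None,fx=s,fy=s,interpolation=cv2.INTER_CUBIC)
    for q in pts: cv2.drawMarker(im,tuple(((q-c+20.5)*s).astype(int).tolist()),(0,0,255),cv2.MARKER_CROSS,12,1)
    return im
h=np.array([312,192]);kk=np.array([236,220])
cv2.imwrite("pics/c9.png",np.hstack([f(t,h,u),f(v,kk,k)]))
E
```

```text
[0.56358475 0.11822443 0.20505098] [0.56336133 0.11812117 0.20439413] [0.56332068 0.11805924 0.20405931] [-1.79903543e+02 -1.20790105e-01 -1.55832896e+02] 10.075
```

View pics/c9.png

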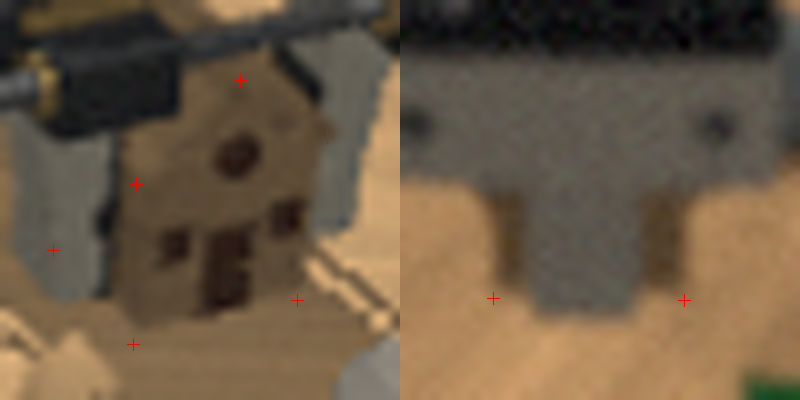

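```bash
python3 - <<'E'
from h import *
from plant import ctrl
import pickle
s=ctrl.snapshot("wrist");c=cam(s);o=ctrl.get_obs();p=o["tool_pos"];R=Ro.from_euler('xyz',o["orientation"],degrees=True).as_matrix()
pickle.dump((c,p,R),open("w10.pkl","wb"))
Rh=R@np.diag([-1,1,-1.])
L=np.array([[-.02,-.022,0],[-.02,.022,0],[-.02,-.022,.046],[-.02,.022,.046],[-.022,-.025,.046],[-.022,.025,.046],[-.022,0,.068]])
W=(Rh@(L-[0,0,.0180]).T).T+p
u=proj(c,W);print(u.round(1).tolist())
im=cv2.resize(s["img"][195:255,190:320],None,fx=6,fy=6,interpolation=cv2.INTER_CUBIC);cv2.imwrite("pics/w10raw.png",im)
for q in u: cv2.drawMarker(im,tuple(((q-[190,195]+.5)*6).astype(int).tolist()),(0,0,255),cv2.MARKER_CROSS,12,1)
cv2.imwrite("pics/w10.png",im)
E
```

```text
[[211.3, 203.5], [294.7, 203.5], [196.1, 237.4], [309.7, 237.3], [188.1, 232.6], [317.7, 232.5], [252.8, 258.4]]
```

View pics/w10.png

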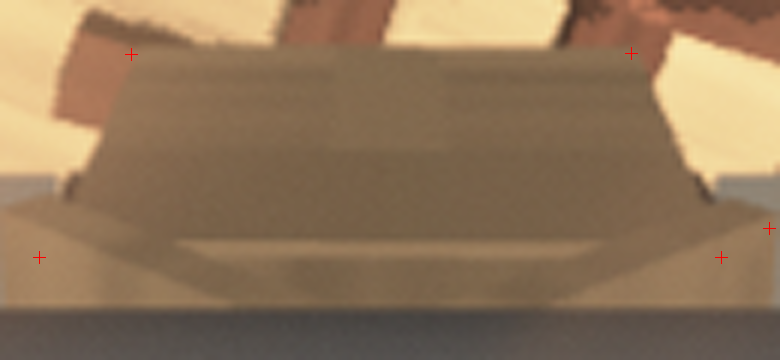

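```bash
cat > tgt.py <<'E'
from h import *
lens=np.array([.6578,-.1731,.3227]);yaw,tilt=-24.7,27.4
R=toolR(yaw,tilt);n=-(R@np.diag([-1,1,-1.]))[:,0]
focus=lens+.13*n
P=focus-R@np.array([-.020,0,-.0103])
E
python3 - <<'E'
from tgt import *
from kin import ik
print(n,focus,P);rel(P,R);q,e=ik(P,R,[17,-6,-47,34,-33,-158]);print(q.round(1),e)
E
```

```text
[-0.80658754  0.37098882 -0.46019978] [ 0.55294362 -0.12487145  0.26287403] [ 0.54111825 -0.11943239  0.24452553]
shift [ 0.1176 -0.2076 -0.0399] 0.242 rot [ 0.2012 -0.4501  0.8369] 55.7
[  15.9   -5.2  -48.1   36.   -30.7 -159.3] 2.3592239273284576e-15
```

```bash
python3 -m handwheel '[[0.008,-0.014,-0.005,0.015,-0.03,0.06],[0.02,-0.035,-0.012,0.03,-0.07,0.14],[0.035,-0.06,-0.02,0.055,-0.12,0.23],[0.05,-0.088,-0.026,0.08,-0.18,0.33],[0.067,-0.117,-0.033,0.105,-0.24,0.44],[0.083,-0.146,-0.037,0.13,-0.3,0.55],[0.097,-0.17,-0.04,0.155,-0.35,0.65],[0.105,-0.185,-0.04,0.175,-0.39,0.73]]'
python3 - <<'E'
from tgt import *
rel(P,R)
E
```

```text
clock: 11.12
tool_pos: [0.543, -0.0945, 0.2447]
orientation: [-178.6, 24.0, 161.8]
force: [-0.0, -1.1, -1.6]
opening: 0.0484
shift [-0.0054 -0.0242  0.0032] 0.025 rot [ 0.0251 -0.0583  0.1035] 7.0
```

```bash
python3 -m handwheel '[[0,0,0,0,0,0],[0,0,0,0,0,0]]'
python3 - <<'E'
from tgt import *
rel(P,R)
E
```

```text
clock: 11.38
tool_pos: [0.5441, -0.0931, 0.2451]
orientation: [-178.5, 23.9, 162.2]
force: [0.4, -0.4, -1.2]
opening: 0.0488
shift [-0.0045 -0.0259  0.0033] 0.027 rot [ 0.0264 -0.0598  0.1086] 7.3
```

```bash
python3 -m handwheel '[[-0.001,-0.006,0.001,0.006,-0.015,0.025],[-0.002,-0.013,0.002,0.013,-0.03,0.055],[-0.003,-0.02,0.003,0.02,-0.045,0.08],[-0.0045,-0.025,0.003,0.026,-0.06,0.108],[-0.0045,-0.026,0.0033,0.026,-0.06,0.108],[-0.0045,-0.026,0.0033,0.026,-0.06,0.108],[-0.0045,-0.026,0.0033,0.026,-0.06,0.108]]'
python3 - <<'E'
from tgt import *
from plant import ctrl
for k in("scene","side","wrist"):
    s=ctrl.snapshot(k);cv2.imwrite(f"pics/f_{k}.png",s["img"])
    if k=="wrist":
        import pickle;pickle.dump(cam(s),open("f_w.pkl","wb"))
rel(P,R);print(ctrl.get_obs()["joint_pos"].round(1),ctrl.get_obs()["clock"])
E
```

```text
clock: 12.25
tool_pos: [0.5411, -0.1195, 0.2447]
orientation: [180.0, 27.4, 155.3]
force: [0.3, 0.0, -1.3]
opening: 0.0483
shift [-0.      0.0003  0.0001] 0.0 rot [ 0.0004  0.001  -0.0009] 0.1
[  15.9   -5.3  -48.2   36.1  -30.6 -159.4] 12.4
```

View pics/f_scene.png

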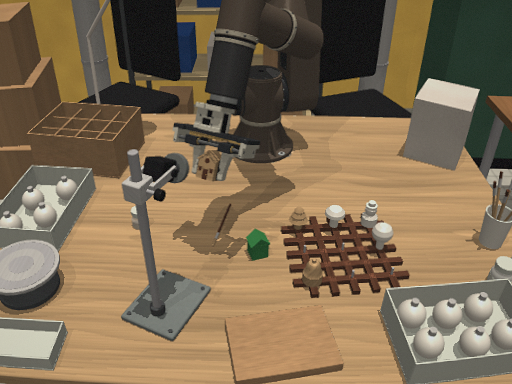

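View pics/f_side.png

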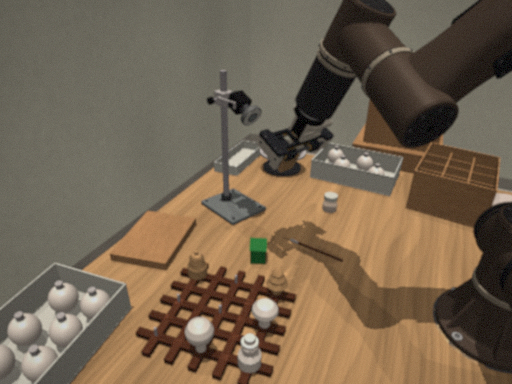

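View pics/f_wrist.png

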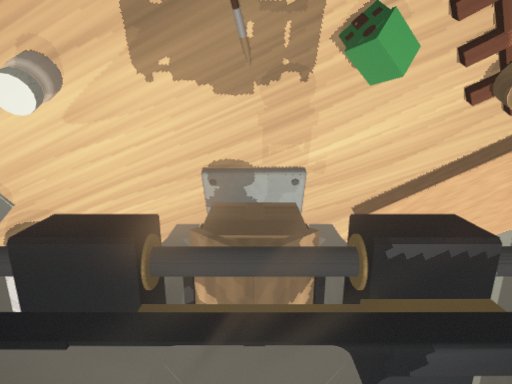

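The tool is within 0.3 mm of target. The wrist view shows the stand's front edge level at row 168, centred at column 254.5, the same column as the house, so yaw and lateral alignment agree. Next I'll check the house in the scene and side views against the expected points.

```bash
python3 - <<'E'
from tgt import *
from plant import ctrl
import pickle
o=ctrl.get_obs();p=o["tool_pos"];Rt=Ro.from_euler('xyz',o["orientation"],degrees=True).as_matrix();Rh=Rt@np.diag([-1,1,-1.])
L=np.array([[.02,-.022,0],[.02,.022,0],[.022,-.025,.046],[.022,.025,.046],[.022,0,.068],[.02,0,.03],[-.02,.022,0],[-.022,.025,.046]])
W=(Rh@(L-[0,0,.0197]).T).T+p
print("house_front-focus mm",((W[5]-focus)*1e3).round(1))
def f(i,c,pts,s=10,r=20):
    im=cv2.resize(i[c[1]-r:c[1]+r,c[0]-r:c[0]+r],None,fx=s,fy=s,interpolation=cv2.INTER_CUBIC)
    for q in pts: cv2.drawMarker(im,tuple(((q-c+r+.5)*s).astype(int).tolist()),(0,0,255),cv2.MARKER_CROSS,10,1)
    return im
u=proj(SC,W[:6]);v=proj(SI,W);a=u.mean(0).astype(int);b=v.mean(0).astype(int)
cv2.imwrite("pics/g1.png",np.hstack([f(cv2.imread("pics/f_scene.png"),a,u),f(cv2.imread("pics/f_side.png"),b,v)]))
w=pickle.load(open("f_w.pkl","rb"));L2=np.array([[-.02,-.022,0],[-.02,.022,0],[-.022,-.025,.046],[-.022,.025,.046]]);z=proj(w,(Rh@(L2-[0,0,.0197]).T).T+p)
cv2.imwrite("pics/g2.png",f(cv2.imread("pics/f_wrist.png"),np.array([254,225]),z,6,60))
E
```

```text
house_front-focus mm [-0.2 -0.2  0.1]
```

View pics/g1.png

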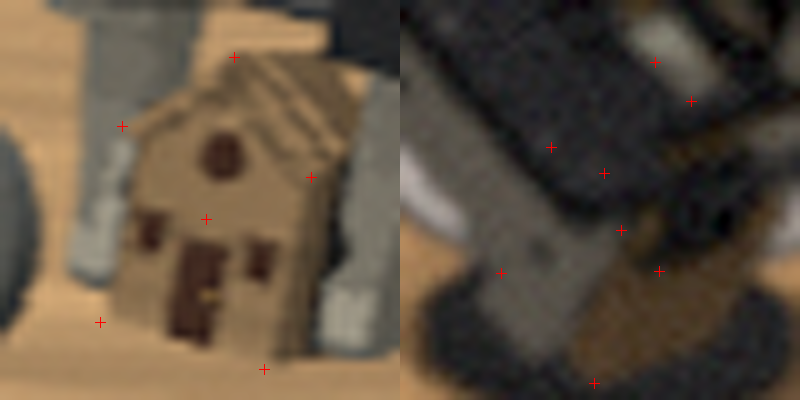

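View pics/g2.png

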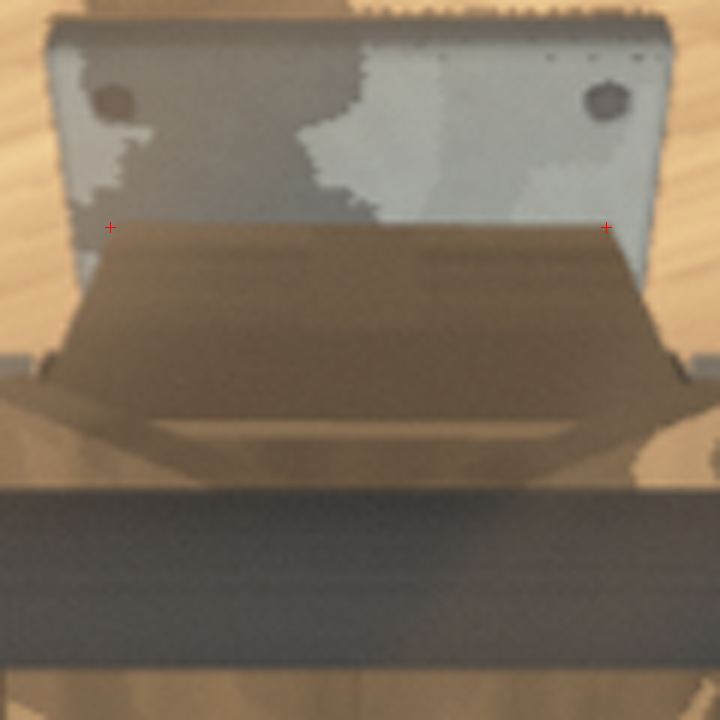

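The wrist check matches the model: back-wall base edge at row 225, level and centred. In the scene view the house is upright, door towards the lens, about 1 px off prediction, which is within that camera's known bias. The other ornaments, jar and brush look unmoved. A last stillness check, then I'll hand in.

```bash
python3 -m handwheel '[[0,0,0,0,0,0],[0,0,0,0,0,0],[0,0,0,0,0,0],[0,0,0,0,0,0]]'
python3 - <<'E'
from tgt import *
from plant import ctrl
rel(P,R);o=ctrl.get_obs();print(abs(o["qvel"]).max(),o["opening"],o["force"])
a=cv2.imread("pics/scene0.png")[190:300,240:420];b=ctrl.snapshot("scene")["img"][190:300,240:420]
d=cv2.absdiff(a,b).max(2);ys,xs=np.where(d>60);print("changed px bbox",len(xs),(xs.min()+240,xs.max()+240,ys.min()+190,ys.max()+190) if len(xs) else None)
print(ctrl.close_job())
E
```

```text
clock: 12.9
tool_pos: [0.5408, -0.1198, 0.2446]
orientation: [179.9, 27.5, 155.2]
force: [0.0, -0.3, -0.7]
opening: 0.0486
shift [-0.0001  0.0005  0.0001] 0.001 rot [ 0.0003  0.0011 -0.0013] 0.1
0.14743654229816974 0.048592694968874035 [ 0.04270835 -0.34555491 -0.74266318]
changed px bbox 849 (np.int64(240), np.int64(316), np.int64(190), np.int64(263))
the job is handed in; nothing more can be done
None
```

I took the wooden house straight up off its pin and am holding it at the focus point, door towards the lens and roof up. The job was handed in at about 13 s and reported no verdict.

**Checks that agreed:**
- **Arm:** the tool was within 0.5 mm and 0.1° of target, and nearly still (0.15°/s at most). The load was 0.7 N, which fits the house's weight.
- **Alignment:** the wrist view showed the house level, centred and lined up with the stand.
- **Other items:** in the pictures, the other ornaments, green house, jar and brush looked unmoved. A before/after picture comparison changed only in one block, columns 240–316 and rows 190–263. That covers the green house and the lifted house's place, so it does not prove by itself that the green house stayed put. I put the change down to the missing house and shadows.

**Checks that disagreed or stayed uncertain:**
- **Grip:** the jaws read about 48.6 mm instead of the 44 mm wall width, even after I regrasped 5 mm lower. The fingers may be bearing on the eaves. The house did not slip.
- **House height in the gripper:** the estimates differ by 1–3 mm.
- **House position in the scene view:** it is about 1 px off prediction, roughly 2–3 mm.
- **Lens position and tilt:** the lens position is uncertain by about 3 mm along the axis. Its tilt came out at 27.4°, give or take about 0.5°. A first, half-hidden view had suggested 18°, which I discarded.

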